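Sort the loose wheel parts into the weight block

ROBOT

A 6-joint arm with a two-finger parallel gripper is mounted at the origin on the work surface. World frame = base frame: x ahead of the robot, y to its left, z up, the work surface at z = 0. Lengths are in m, angles in rad, forces in N, time in s.
With the tool pointing down it reaches from about 0.3 to 0.775 m from the base axis. Payload 14.6 kg.
Tool frame: the origin (TCP) lies midway between the tips of the shut fingers; the grasp point (between the pads) lies 19 mm behind it (grasp_offset is the distance from the TCP to the grasp point, in m); z points along the fingers, y is the line along which they close (so a half turn about z gives the same grasp; the last joint's range is limited). The gripper opens to 94 mm and grips with 3 to 60 N. Pads are 16 mm wide; open, the fingers measure 119 mm over their backs; the gripper's body (75 mm by 177 mm) begins 78 mm behind the grasp point.
Start: joints at [1.211, 0.3, 1.521, -0, 1.321, -0.067], TCP at [0.159, 0.527, 0.205] pointing down, gripper open.
Joint ranges: [-3.03, 3.03], [-0.79, 2.21], [0.23, 2.52], [-1.04, 4.18], [0, 3.07], [-2.55, 2.55]. Speed limits (rad/s): [2.22, 2.22, 2.57, 3.14, 3.14, 3.14].

INTERFACE

Orientations are given as [roll, pitch, yaw] about the fixed x, y, z axes, in that order (R = Rz(yaw) Ry(pitch) Rx(roll)).
In Python, from station import * gives the robot as it stands. The module is installed in compiled form; this text tells all that it offers.
- The arm moves only by the tool send_rows, never from a script. Its argument "rows" is a list of rows, each an object of numbers: "dx", "dy", "dz": the shift along the tool's x, y, z in mm; "roll": the turn about the tool's z in degrees; "jaw": the closure, from -1 (fully open) to 1 (shut). In form: [{"dx": .., "dy": .., "dz": .., "roll": .., "jaw": ..}, ...]. A call has 1 to 12 rows; each row shifts and turns the commanded pose from where the row before left it, along the tool's axes as they then stand; what a row does not reach is not made up. A row lasts 1/12 s, in which the tool goes at most 41.7 mm and 7.16 degrees, less where a joint would pass 70% of its speed; a pose out of reach is approached as far as the arm can. A call is refused whole if a number of a shift passes 41.7 or a number of a turn 7.16, either way. A call with a gripper value outside its range is refused whole. The fingers move at their own pace and stop on an object; "force" is the grip in N (left out, the last holds). Time passes only in rows, so rows that do not move let the fingers close. It gives the time, the measured TCP pose, the force, the opening and the grip force at its end, in the units of the state.
- get_obs(): the state, without advancing time (a new reading comes with each control period).
- camera(name): name is "side" or "top" or "wrist"; returns a dict with "frame" (400x640x3 uint8, red, green, blue), "z_map" (400x640 float32, m along the optical axis (not along the pixel's ray), 0 where there is no reading), "camera_matrix" (3x3 intrinsics, pixels), "rvec" (rotation vector, rad) and "tvec" (3), from world to camera coordinates, as OpenCV has them. Camera axes: x right, y down, z forward; pixel columns grow to the right and rows downward; lengths in m; the calibration is good to about 2 mm. A picture is of the moment at which its call begins.
- hand_in(): hands the job in; it is judged then, once.
The state is a dict: "time_s": time; "qpos": joint angles; "joint_vel": joint speeds; "tau": joint torques, N m; "ee_pos": TCP position; "eef_rot": TCP orientation; "force": force on the tool from outside, world axes, zero at the start; "moment": the same for the moment, N m; "grip_width": finger opening in m; "grip_force": force on a finger pad.
Only numpy, scipy, OpenCV 4.12 (cv2) and the standard library are available. Lean on these libraries where they do the work, as an engineer would, in place of code of your own. Each camera call takes 0.05 s, during which the arm holds its last target. There are 200 camera calls.

TASK

Sort the three loose wheel parts on the counter into the black sorting block, each into the bay that already holds one of its kind: the aluminium valve stem, the clip-on weight and the flat stick-on weight, which must lie flat down in its bay. The flat weight has slid under the front of the clear riser shelf, where only its top can be reached: draw it out flat along the counter until all of it is clear of the shelf, and then pick it up. Leave the brass cap, the blue spoke wrench and the rim protector where they are, and the parts already in the block inside it.

Things in the scene. Friction and masses are not known exactly. Their poses are not given: they have to be found in the camera images.
- riser: Riser shelf, fixed, left or right of the block: clear acrylic board, blue edge trims, grey ends, open front and back; x points away from the robot (within 0.1 rad), y left. Board local x -40 to 100 mm, y -170 to 170, underside 125 and top 143 mm above the counter; inner faces of the ends y -152, 152. A fixed jar on its y+ end reaches 200 mm. Origin on the counter.
- shelf_edge (a point): Middle of the lower front edge of the riser's board, 125 mm above the counter; the front edge runs through it along the riser's y.
- block: Black sorting block fixed by a C-clamp at the counter's far edge. 130 (x) by 200 (y) by 40 mm high, walls, dividers, floor 5 mm; origin on the counter under its centre; x away from the robot (within 0.1 rad), y left. Three open bays side by side in y, each 120 (x) by 60 (y), dividers 35 mm high. Behind it (x 65 to 178, y -30 to 30) the clamped tab and clamp arm, up to 31 mm high.
- bay_left (a point): Centre of the floor of the left bay (block y +65 mm), 5 mm above the counter.
- bay_middle (a point): Centre of the floor of the middle bay, 5 mm above the counter.
- bay_right (a point): Centre of the floor of the right bay (block y -65 mm), 5 mm above the counter.
- strip: Flat stick-on weight to sort: silvery steel bar of 4 segments, 20 mm wide (x), 80 long (y), 5 thick, about 60 g; origin at the centre of its underside, z up. Starts on the counter under the front of the riser's board, long side along the front edge (within 0.15 rad), centre 4 to 14 mm behind it. Pressed lightly on top and pulled it slides: fingertips grip it better than the plywood does.
- strip_end_a (a point): Middle of one short end of the flat weight's underside, 40 mm from its centre (its -y).
- strip_end_b (a point): Middle of its other short end, 40 mm from its centre (its +y).
- clip_weight: Clip-on weight to sort: grey, slightly curved zinc bar 12 mm wide (x; 14 over the curve), 49 long (y), 11 high, with a 12 mm wide steel clip rising from its middle to 21.5 mm; about 40 g. Origin at the centre of its underside, z up. Lies in front of the block.
- stem: Valve stem to sort: aluminium, upright on its 18 mm flange, 44 mm tall: black seal and 15 mm nut up to 12 mm, then a round body 11 mm thick from 12 to 34 mm, then an 8 mm thread; about 25 g. Origin at the centre of the flange's underside, z along the stem. Stands in front of the block.
- sample_strip: A second flat stick-on weight, same shape, lying lengthwise near the middle of one of the bays: that is the bay for flat weights.
- sample_clip: A second clip-on weight, same shape, lying lengthwise near the middle of another bay: the bay for clip-on weights.
- sample_stem: A second valve stem, same shape, standing near the middle of the remaining bay: the bay for valve stems.
- cap: Brass valve cap, bystander, 12 mm across, 14 mm tall, standing on the counter midway between the riser and the block, nearer the robot; origin at its foot.
- spoke_wrench: Blue steel spoke wrench, bystander, 112 mm long (its x) by 24 mm, 6 mm thick, lying on the counter between the riser and the block; origin at the centre of its underside.
- rim_protector: Silver rim protector, bystander, a curved U-channel 105 mm long (its y), 28 mm wide and 24 mm high, open side down, lying loose along x on top of the riser's board at its y- end; origin at the centre of its underside.
There are look-alikes about, which are no part of the job. What is shaped like the clip_weight but red is not meant. Leave any purple look-alike of the sample_strip alone.

How it is judged:
On the way:
1. the flat weight has been drawn out along the counter: all of it is clear of the shelf's front edge and it lies flat on the counter (x of each of strip_end_a, strip_end_b in the frame of shelf_edge below -0.01 m and height (world z) of each of strip_end_a, strip_end_b below 0.004 m), for 0.2 s.
At the end, for the whole second after the job is handed in: Flat weight, clip-on weight and stem each rest in the bay holding their sample, below the rim: origin within 60 mm along and 30 mm across of the bay centre, at most 36 mm up (flat weight 30 mm, tilted under 0.5 rad); samples still in those bays (((x of strip in the frame of block between -0.06 and 0.06 m and y of strip in the frame of block between -0.095 and -0.035 m and z of strip in the frame of block between 0 and 0.03 m and x of sample_strip in the frame of block between -0.06 and 0.06 m and y of sample_strip in the frame of block between -0.095 and -0.035 m and z of sample_strip in the frame of block between 0 and 0.03 m) or (x of strip in the frame of block between -0.06 and 0.06 m and y of strip in the frame of block between -0.03 and 0.03 m and z of strip in the frame of block between 0 and 0.03 m and x of sample_strip in the frame of block between -0.06 and 0.06 m and y of sample_strip in the frame of block between -0.03 and 0.03 m and z of sample_strip in the frame of block between 0 and 0.03 m) or (x of strip in the frame of block between -0.06 and 0.06 m and y of strip in the frame of block between 0.035 and 0.095 m and z of strip in the frame of block between 0 and 0.03 m and x of sample_strip in the frame of block between -0.06 and 0.06 m and y of sample_strip in the frame of block between 0.035 and 0.095 m and z of sample_strip in the frame of block between 0 and 0.03 m)) and linear speed of each of strip, clip_weight, stem below 0.02 m/s and ((x of clip_weight in the frame of block between -0.06 and 0.06 m and y of clip_weight in the frame of block between -0.095 and -0.035 m and z of clip_weight in the frame of block between 0 and 0.036 m and x of sample_clip in the frame of block between -0.06 and 0.06 m and y of sample_clip in the frame of block between -0.095 and -0.035 m and z of sample_clip in the frame of block between 0 and 0.036 m) or (x of clip_weight in the frame of block between -0.06 and 0.06 m and y of clip_weight in the frame of block between -0.03 and 0.03 m and z of clip_weight in the frame of block between 0 and 0.036 m and x of sample_clip in the frame of block between -0.06 and 0.06 m and y of sample_clip in the frame of block between -0.03 and 0.03 m and z of sample_clip in the frame of block between 0 and 0.036 m) or (x of clip_weight in the frame of block between -0.06 and 0.06 m and y of clip_weight in the frame of block between 0.035 and 0.095 m and z of clip_weight in the frame of block between 0 and 0.036 m and x of sample_clip in the frame of block between -0.06 and 0.06 m and y of sample_clip in the frame of block between 0.035 and 0.095 m and z of sample_clip in the frame of block between 0 and 0.036 m)) and ((x of stem in the frame of block between -0.06 and 0.06 m and y of stem in the frame of block between -0.095 and -0.035 m and z of stem in the frame of block between 0 and 0.036 m and x of sample_stem in the frame of block between -0.06 and 0.06 m and y of sample_stem in the frame of block between -0.095 and -0.035 m and z of sample_stem in the frame of block between 0 and 0.036 m) or (x of stem in the frame of block between -0.06 and 0.06 m and y of stem in the frame of block between -0.03 and 0.03 m and z of stem in the frame of block between 0 and 0.036 m and x of sample_stem in the frame of block between -0.06 and 0.06 m and y of sample_stem in the frame of block between -0.03 and 0.03 m and z of sample_stem in the frame of block between 0 and 0.036 m) or (x of stem in the frame of block between -0.06 and 0.06 m and y of stem in the frame of block between 0.035 and 0.095 m and z of stem in the frame of block between 0 and 0.036 m and x of sample_stem in the frame of block between -0.06 and 0.06 m and y of sample_stem in the frame of block between 0.035 and 0.095 m and z of sample_stem in the frame of block between 0 and 0.036 m)) and angle between strip's own z axis and vertical below 0.5 rad); the robot touches nothing.
It fails at once if the brass valve cap is shifted by more than 20 mm (distance of cap from where it was at the start of the episode above 0.02 m).
It fails at once if the spoke wrench is shifted by more than 20 mm (distance of spoke_wrench from where it was at the start of the episode above 0.02 m).
It fails at once if the rim protector is shifted by more than 20 mm (distance of rim_protector from where it was at the start of the episode above 0.02 m).
It fails at once if a part that was already in the block is lifted out of it (height (world z) of any of sample_strip, sample_clip, sample_stem above 0.06 m).
It also fails if it takes over 72 s, if anything falls off the work surface, if the arm or the gripper's body presses on something with over 40 N, if the wrist force passes 120 N, or if a joint passes its speed limit or range.

## Working session

There is one attempt and no reset: what is moved stays moved. The work goes in short steps, Python scripts to look and compute and a tool call to move; the robot and the scene stay as the last step left them, time stands still between calls to the robot, and variables do not carry over. Pictures are saved under pics/ and viewed, at most 10 in all, crops included, and the job is handed in when it is done.

Besides the shell and the picture viewer there is one more tool, called after "Call:" as a command line: name --argument value ..., lists and objects as JSON in quotes. send_rows: Moves the arm, as the interface text tells. Its arguments: {"type":"object","properties":{"rows":{"type":"array"},"force":{"type":"number"}},"required":["rows"]}

```bash
mkdir -p pics; cat > h.py <<'E'
from station import *
import numpy as np, cv2
def P(c,pts,z):
    "pixels -> world on plane z"
    R=cv2.Rodrigues(np.array(c["rvec"],float))[0];t=np.array(c["tvec"],float).ravel()
    u=cv2.undistortPoints(np.array(pts,float).reshape(-1,1,2),np.array(c["camera_matrix"]),None).reshape(-1,2)
    d=np.c_[u,np.ones(len(u))]@R; o=-R.T@t
    return o+d*((z-o[2])/d[:,2])[:,None]
def D(c):
    "z_map -> world points HxWx3"
    R=cv2.Rodrigues(np.array(c["rvec"],float))[0];t=np.array(c["tvec"],float).ravel()
    K=np.array(c["camera_matrix"]);z=c["z_map"];v,u=np.indices(z.shape)
    X=np.stack([(u-K[0,2])/K[0,0]*z,(v-K[1,2])/K[1,1]*z,z],-1)
    return (X-t)@R
def save(n,im,s=1):
    cv2.imwrite(f"pics/{n}.png",cv2.resize(im[...,::-1],None,fx=s,fy=s,interpolation=cv2.INTER_CUBIC))
E
python3 - <<'E'
from h import *
o=get_obs();print(o)
for n in("top","side"):
    c=camera(n);save(n+"0",c["frame"],1.25);np.save(n+"0.npy",c,allow_pickle=True)
E
```

```text
{'time_s': 0.0, 'qpos': array([ 1.21137913e+00,  3.00470674e-01,  1.52156360e+00, -1.94628009e-05,
        1.32070908e+00, -6.65797420e-02]), 'joint_vel': array([-0.00016516,  0.00028778, -0.00146249, -0.00178014, -0.00185628,
       -0.00028953]), 'tau': array([ 1.85030731e-03, -5.31810451e+01, -3.52742565e+01,  7.09202746e-02,
        2.43278418e-02, -1.22214001e-04]), 'ee_pos': array([0.1586744 , 0.52634403, 0.20489396]), 'eef_rot': array([-3.14044325e+00, -5.77467155e-05,  2.84876000e+00]), 'force': array([-0.25874115, -0.41682393, -0.66720863]), 'moment': array([ 0.0202728 ,  0.04453959, -0.05291714]), 'grip_force': 0.0, 'grip_width': 0.09408788112799439}
```

View pics/top0.png

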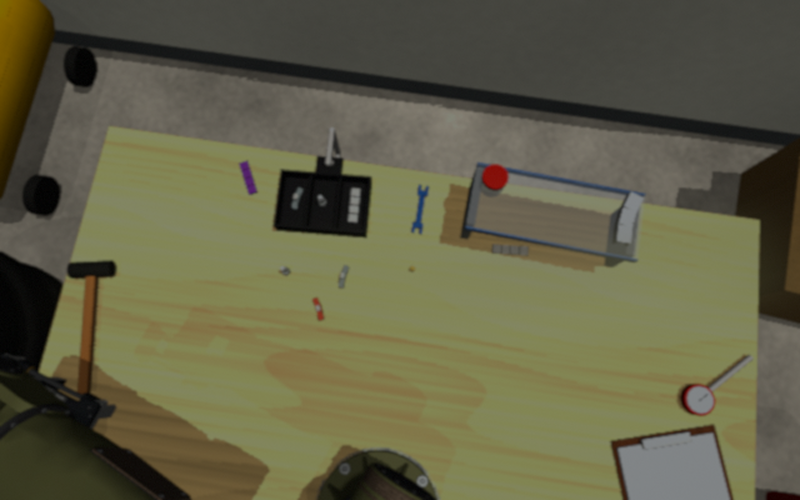

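View pics/side0.png

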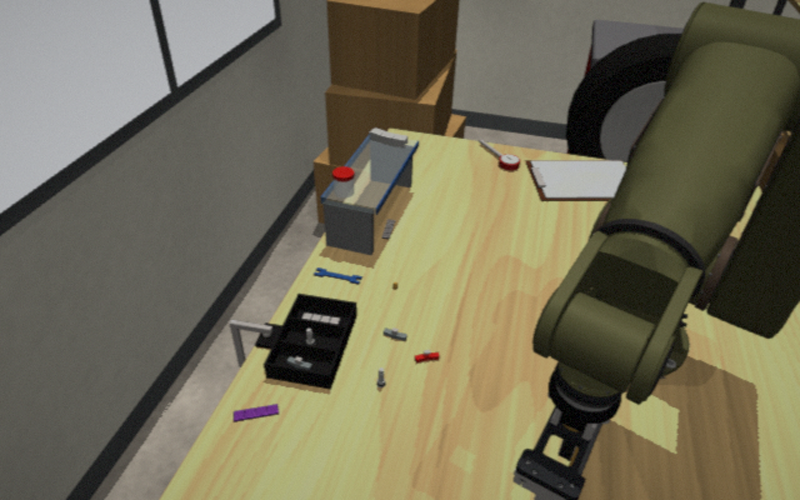

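Top view (800x500 px):
- Block at (323,203): its left bay holds a clip (297,198), the middle a stem (321,199), the right a strip (354,205).
- Loose parts: stem (285,271), grey clip (343,276), strip (510,250) under the riser front.
- Look-alikes: red clip (318,308) and purple strip (248,177). The grey clip fits the description because the red one is excluded.

Next I'll measure and confirm in a crop.

```bash
python3 - <<'E'
from h import *
c=np.load("top0.npy",allow_pickle=True).item();s=np.load("side0.npy",allow_pickle=True).item()
f=c["frame"];W=D(c)
save("crop1",f[125:260,210:345],4.4)
for u,v in [(285,271),(343,276),(297,198),(321,199),(354,205),(411,269),(420,210),(510,250),(560,215),(495,178),(318,308),(550,252),(600,252)]:
    u,v=int(u/1.25),int(v/1.25);print(u,v,W[v,u].round(3),f[v,u])
# block top rim: black blob
hsv=cv2.cvtColor(f,cv2.COLOR_RGB2HSV)
def blob(m,box,z,name,k=0):
    x0,y0,x1,y1=box;q=np.zeros_like(m);q[y0:y1,x0:x1]=m[y0:y1,x0:x1]
    n,l,st,ce=cv2.connectedComponentsWithStats(q)
    i=1+np.argmax(st[1:,4]);p=cv2.findContours((l==i).astype(np.uint8),0,1)[0][0]
    r=cv2.minAreaRect(p);b=P(c,cv2.boxPoints(r),z);print(name,st[i,4],ce[i].round(1),P(c,[ce[i]],z).round(4),"\n",b[:,:2].round(3).tolist())
    e=b-np.roll(b,1,0);L=np.linalg.norm(e,axis=1);j=L.argmax();print("  yaw",np.arctan2(e[j,1],e[j,0]).round(3),L.round(3)[:2])
v=hsv[...,2];sat=hsv[...,1]
blob((v<60).astype(np.uint8),(215,138,300,192),.04,"block")
g=((sat<70)).astype(np.uint8)
blob(g,(218,205,240,225),.02,"stem")
blob(g,(262,205,290,235),.008,"clip")
blob(g,(385,190,430,208),.005,"strip")
b=((hsv[...,0]>100)&(hsv[...,0]<125)&(sat>110)).astype(np.uint8)
blob(b,(325,140,345,190),.006,"wrench")
blob(b,(365,125,520,215),.143,"trim")
blob(((v>150)&(sat<60)).astype(np.uint8),(485,145,518,200),.16,"rim")
E
```

```text
228 216 [0.457 0.273 0.03 ] [72 73 66]
274 220 [0.466 0.151 0.022] [120 124 116]
237 158 [0.62  0.28  0.027] [100 102  98]
256 159 [0.62  0.225 0.045] [86 87 86]
283 164 [0.628 0.155 0.01 ] [111 112 108]
328 215 [0.504 0.01  0.009] [108  97  49]
336 168 [0.64  0.007 0.004] [ 31  60 103]
408 200 [ 0.579 -0.202  0.006] [82 80 72]
448 172 [ 0.629 -0.269  0.147] [106  98  80]
396 142 [ 0.666 -0.127  0.201] [133  17  10]
254 246 [0.389 0.191 0.02 ] [128 126 117]
440 201 [ 0.592 -0.291 -0.001] [114 100  65]
480 201 [ 0.569 -0.354  0.143] [92 96 95]
block 3158 [257.  162.5] [[0.6125 0.2214 0.04  ]] 
 [[0.54, 0.313], [0.679, 0.33], [0.693, 0.125], [0.554, 0.113]]
  yaw -1.502 [0.201 0.14 ]
stem 50 [227.  215.4] [[0.4596 0.278  0.02  ]] 
 [[0.463, 0.294], [0.473, 0.286], [0.457, 0.264], [0.447, 0.271]]
  yaw -2.192 [0.027 0.013]
clip 95 [274.1 220.5] [[0.4669 0.1518 0.008 ]] 
 [[0.443, 0.163], [0.493, 0.157], [0.491, 0.141], [0.44, 0.147]]
  yaw -0.1 [0.016 0.05 ]
strip 277 [404.9 201.3] [[ 0.5745 -0.1937  0.005 ]] 
 [[0.581, -0.138], [0.597, -0.239], [0.566, -0.242], [0.55, -0.142]]
  yaw -1.419 [0.031 0.102]
wrench 116 [335.7 166.7] [[0.6436 0.0087 0.006 ]] 
 [[0.6, 0.017], [0.689, 0.017], [0.689, -0.001], [0.6, -0.001]]
  yaw 0.005 [0.018 0.089]
trim 11 [375.4 182.5] [[ 0.5765 -0.0956  0.143 ]] 
 [[0.577, -0.087], [0.579, -0.104], [0.577, -0.105], [0.574, -0.088]]
  yaw -1.419 [0.003 0.017]Traceback (most recent call last):
  File "<stdin>", line 24, in <module>
  File "<stdin>", line 12, in blob
    return _wrapfunc(a, 'argmax', axis=axis, out=out, **kwds)
    return bound(*args, **kwds)
ValueError: attempt to get argmax of an empty sequence
```

View pics/crop1.png

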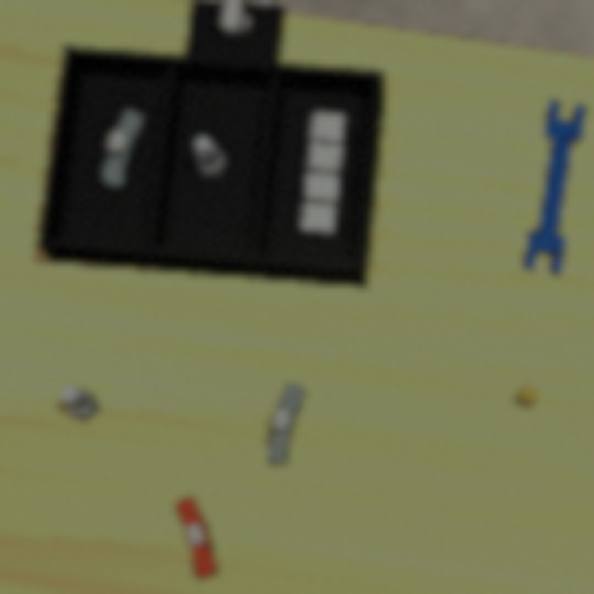

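The crop shows the bays from left to right as clip (122,148), stem (208,155) and strip (323,172). The loose stem is at (78,402) and the grey clip at (285,423). The red clip at (197,540) is the excluded decoy.

The tool only points down, so I'll check the real clearance between the gripper body and the shelf edge.

```bash
python3 - <<'E'
from h import *
c=np.load("top0.npy",allow_pickle=True).item();s=np.load("side0.npy",allow_pickle=True).item()
W=D(s).reshape(-1,3);o=get_obs()
from scipy.spatial.transform import Rotation as Ro
R=Ro.from_euler("xyz",o["eef_rot"]).as_matrix()
for nm,C in(("side",s),("top",c)):
    L=(D(C).reshape(-1,3)-o["ee_pos"])@R; k=(np.abs(L[:,0])<.12)&(np.abs(L[:,1])<.12)
    print(nm,"h above TCP, x range, y range")
    for h in range(-5,240,15):
        q=L[k&(np.abs(-L[:,2]*1000-h)<7.5)]*1000
        if len(q)>3: print(h,len(q),np.percentile(q[:,0],[1,99]).round(),np.percentile(q[:,1],[1,99]).round())
print("toolx",R[:,0].round(3),"tooly",R[:,1].round(3))
# riser: front trim pixels in both views, fit line
for nm,C in(("top",c),("side",s)):
    h=cv2.cvtColor(C["frame"],cv2.COLOR_RGB2HSV);X=D(C)
    m=(h[...,0]>98)&(h[...,0]<128)&(h[...,1]>85)&(X[...,2]>.10)&(X[...,2]<.16)&(X[...,1]<-.03)
    q=X[m];print(nm,len(q))
    f=q[q[:,0]<.62]
    for y0 in np.arange(-.37,-.05,.04):
        g=f[np.abs(f[:,1]-y0)<.02]
        if len(g): print(y0.round(2),len(g),np.percentile(g[:,0],[10,50,90]).round(4),np.percentile(g[:,2],[10,50,90]).round(3))
X=D(c);g=c["frame"]
m=np.zeros(X.shape[:2],bool);m[190:210,385:432]=1
hs=cv2.cvtColor(g,cv2.COLOR_RGB2HSV);m&=(hs[...,1]<60)&(X[...,2]<.03)
q=X[m][:,:2].astype(np.float32);r=cv2.minAreaRect(q);print("strip",m.sum(),r,cv2.boxPoints(r).round(3).tolist())
save("crop2",np.hstack([g[110:220,360:525],s["frame"][95:205,250:345]]),3)
E
```

```text
side h above TCP, x range, y range
-5 7 [-7.  8.] [-48. -46.]
10 63 [-9.  8.] [-50. -45.]
25 67 [-9.  9.] [-49. -45.]
40 22 [-9.  9.] [-48. -45.]
55 16 [-9. -1.] [57. 60.]
70 7 [-8.  2.] [59. 61.]
100 110 [-33.  10.] [79. 82.]
115 340 [-31.  28.] [-31.  86.]
130 375 [-33.  29.] [ 8. 90.]
145 1809 [-32.  33.] [10. 89.]
160 135 [-19.  24.] [10. 19.]
175 21 [-32.  34.] [12. 18.]
190 403 [-36.  37.] [-5. 38.]
205 426 [-35.  36.] [-2. 38.]
220 488 [-32.  34.] [ 5. 35.]
235 579 [-30.  29.] [16. 35.]
top h above TCP, x range, y range
-5 4 [-10.  -1.] [-45.  49.]
10 42 [-11.   8.] [-59.  56.]
25 51 [-11.   7.] [-60.  55.]
40 44 [-11.   8.] [-60.  55.]
55 9 [-7.  4.] [-59.  48.]
70 8 [-11.  -7.] [48. 60.]
85 4 [-11. -10.] [49. 55.]
100 75 [-35.  10.] [-81.  79.]
115 342 [-35. -10.] [-80.  79.]
130 171 [-35.   1.] [-88.  87.]
145 447 [-35.  -1.] [-88.  79.]
175 7 [-35. -29.] [-38. -25.]
190 12 [-35. -32.] [-41. -27.]
235 11 [-59. -53.] [-35.   5.]
toolx [-0.957  0.289  0.   ] tooly [ 0.289  0.957 -0.001]
top 228
-0.21 11 [0.5713 0.5722 0.5731] [0.14  0.144 0.145]
-0.17 20 [0.5729 0.5738 0.5745] [0.137 0.143 0.144]
-0.13 20 [0.5745 0.5756 0.5767] [0.138 0.142 0.144]
-0.09 20 [0.5765 0.5775 0.5793] [0.134 0.142 0.146]
side 230
-0.37 14 [0.5621 0.5629 0.5646] [0.132 0.139 0.144]
-0.33 21 [0.563  0.5649 0.5662] [0.131 0.139 0.144]
-0.29 18 [0.5656 0.5666 0.5678] [0.132 0.139 0.145]
-0.25 25 [0.5677 0.5686 0.5706] [0.131 0.14  0.144]
-0.21 18 [0.5689 0.5703 0.5709] [0.133 0.138 0.145]
-0.17 22 [0.5709 0.5723 0.5733] [0.131 0.138 0.144]
-0.13 21 [0.5734 0.5738 0.576 ] [0.131 0.138 0.143]
-0.09 10 [0.5741 0.5756 0.5764] [0.135 0.14  0.144]
strip 183 ((0.5809667706489563, -0.20055024325847626), (0.018718741834163666, 0.07524489611387253), 5.8955793380737305) [[0.5680000185966492, -0.164000004529953], [0.5759999752044678, -0.23899999260902405], [0.593999981880188, -0.2370000034570694], [0.5860000252723694, -0.16200000047683716]]
```

View pics/crop2.png

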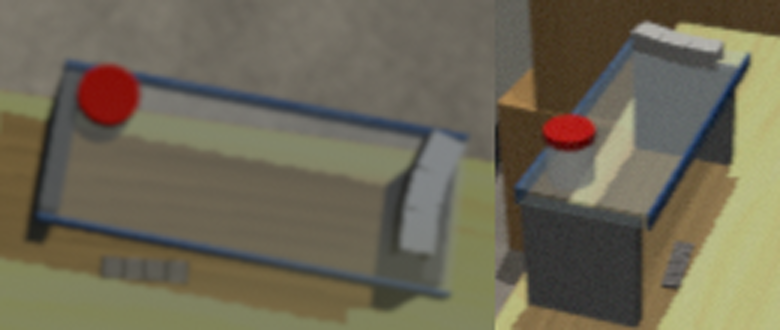

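The top-left half of the crop shows the strip at about (145,270), flush with the front trim. The gripper body reaches 37 mm ahead of the tool axis, so vertical fingers stop about 30 mm short of the strip.

Plan: hold the clip weight, which has to be carried anyway, by its near end so it projects forward as a drawing tool, and go on from there. First move: above the clip.

Call:
send_rows --rows '[{"dx":-31.7,"dy":-22.7},{"dx":-31.7,"dy":-22.7},{"dx":-31.7,"dy":-22.7},{"dx":-31.7,"dy":-22.7},{"dx":-31.7,"dy":-22.7},{"dx":-31.7,"dy":-22.7},{"dx":-31.7,"dy":-22.7},{"dx":-31.7,"dy":-22.7},{"dx":-31.7,"dy":-22.7},{"dx":-31.7,"dy":-22.7},{"dx":-31.7,"dy":-22.7},{"dx":-31.7,"dy":-22.7}]'

```text
invalid input at $.rows[0]: expected keys dx, dy, dz, roll, jaw
```

Call:
send_rows --rows '[{"roll":-5.5,"dz":30,"jaw":0.3},{"roll":-5.5,"dz":30},{"dz":0}]'

```text
invalid input at $.rows[0]: expected keys dx, dy, dz, roll, jaw
```

```bash
python3 - <<'E'
from h import *
c=camera("wrist");save("w1",c["frame"],1.25);np.save("w1.npy",c,allow_pickle=True)
o=get_obs();print(o["ee_pos"],o["eef_rot"],o["grip_width"],o["time_s"])
R=cv2.Rodrigues(np.array(c["rvec"],float))[0];print(-R.T@np.array(c["tvec"]).ravel(),R[2])
E
```

```text
[0.15868125 0.52640808 0.20504565] [-3.14074840e+00 -6.93685747e-05  2.84879450e+00] 0.09415639630778504 0.15
[0.09330496 0.54656719 0.38361383] [ 0.22682999 -0.06954838 -0.97144798]
```

View pics/w1.png

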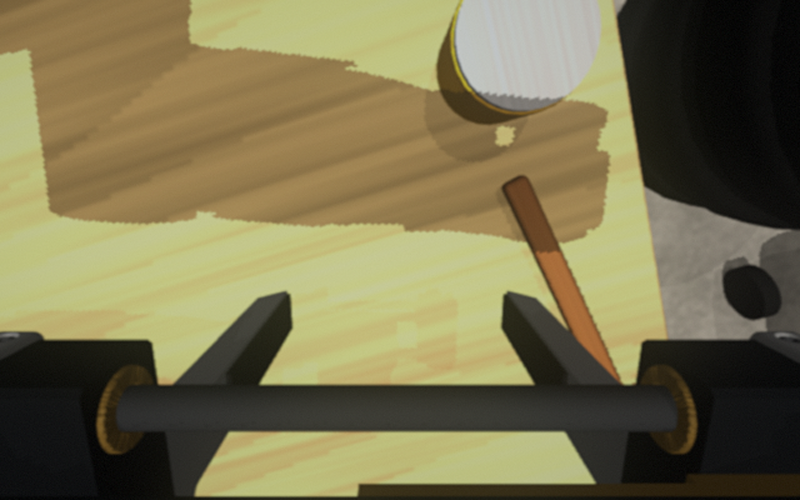

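The moves were refused because every row needs all keys. The wrist view shows the fingers at about (270,330) and (525,330), with the camera sitting on the tool's +x side. Resending.

Call:
send_rows --rows '[{"dx":-31.7,"dy":-22.7,"dz":0,"roll":0,"jaw":-1},{"dx":-31.7,"dy":-22.7,"dz":0,"roll":0,"jaw":-1},{"dx":-31.7,"dy":-22.7,"dz":0,"roll":0,"jaw":-1},{"dx":-31.7,"dy":-22.7,"dz":0,"roll":0,"jaw":-1},{"dx":-31.7,"dy":-22.7,"dz":0,"roll":0,"jaw":-1},{"dx":-31.7,"dy":-22.7,"dz":0,"roll":0,"jaw":-1},{"dx":-31.7,"dy":-22.7,"dz":0,"roll":0,"jaw":-1},{"dx":-31.7,"dy":-22.7,"dz":0,"roll":0,"jaw":-1},{"dx":-31.7,"dy":-22.7,"dz":0,"roll":0,"jaw":-1},{"dx":-31.7,"dy":-22.7,"dz":0,"roll":0,"jaw":-1},{"dx":-31.7,"dy":-22.7,"dz":0,"roll":0,"jaw":-1},{"dx":-31.7,"dy":-22.7,"dz":0,"roll":0,"jaw":-1}]'

```text
time_s: 1.15
ee_pos: [0.4451, 0.1541, 0.2055]
eef_rot: [3.142, 0.0, 2.849]
force: [0.3, 0.1, 0.0]
grip_width: 0.0943
grip_force: 0.0
```

Call:
send_rows --rows '[{"dx":0,"dy":0,"dz":30,"roll":-5.5,"jaw":0.3},{"dx":0,"dy":0,"dz":30,"roll":-5.5,"jaw":0.3},{"dx":0,"dy":0,"dz":0,"roll":0,"jaw":0.3},{"dx":0,"dy":0,"dz":0,"roll":0,"jaw":0.3}]'

```text
time_s: 1.48
ee_pos: [0.4438, 0.1559, 0.1452]
eef_rot: [-3.141, -0.002, 3.038]
force: [0.5, -0.5, 0.5]
grip_width: 0.0708
grip_force: 0.0
```

```bash
cat > look.py <<'E'
from h import *
import sys
c=camera("wrist");np.save(sys.argv[1]+".npy",c,allow_pickle=True);save(sys.argv[1],c["frame"],1.25)
o=get_obs();print(o["ee_pos"].round(4),o["eef_rot"].round(3),round(float(o["grip_width"]),4),round(o["time_s"],2))
h=cv2.cvtColor(c["frame"],cv2.COLOR_RGB2HSV);X=D(c)
x0,x1,y0,y1,za,zb=map(float,sys.argv[2:8])
m=(X[...,0]>x0)&(X[...,0]<x1)&(X[...,1]>y0)&(X[...,1]<y1)&(X[...,2]>za)&(X[...,2]<zb)
if len(sys.argv)>8: m&=h[...,1]<int(sys.argv[8])
q=X[m]
if len(q):
    r=cv2.minAreaRect(q[:,:2].astype(np.float32));print(len(q),"c",np.round(r[0],4),"size",np.round(r[1],4),"box",cv2.boxPoints(r).round(4).tolist(),"z",np.percentile(q[:,2],[5,50,95]).round(4))
E
python3 look.py w2 .43 .51 .12 .185 .005 .03 90
```

```text
[0.4445 0.1563 0.1465] [3.142 0.    3.038] 0.0669 1.53
607 c [0.4658 0.1509] size [0.0129 0.0502] box [[0.44020000100135803, 0.14669999480247498], [0.490200012922287, 0.14219999313354492], [0.49140000343322754, 0.1551000028848648], [0.4413999915122986, 0.15960000455379486]] z [0.0087 0.0104 0.0212]
```

View pics/w2.png

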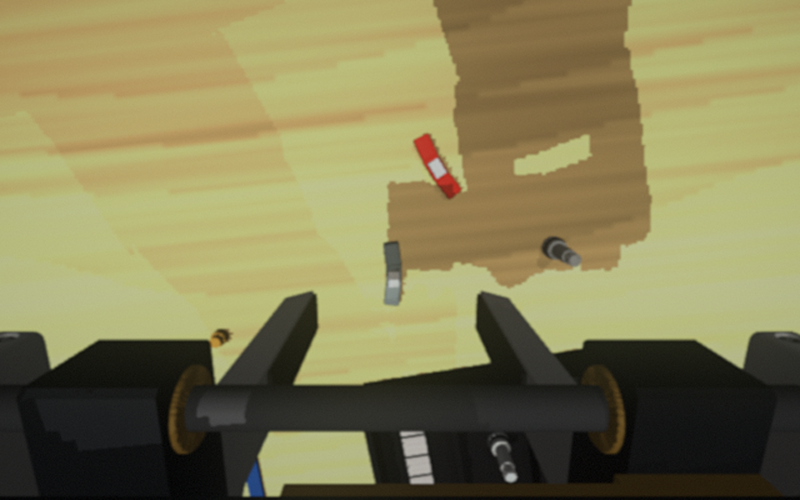

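Wrist view: the grey clip is at (393,273), the red decoy at (437,165), and the loose stem at (560,250). I'll grip the clip's near end.

Call:
send_rows --rows '[{"dx":1.5,"dy":-3.5,"dz":30,"roll":0,"jaw":0.4},{"dx":0,"dy":0,"dz":35,"roll":0,"jaw":0.4},{"dx":0,"dy":0,"dz":35,"roll":0,"jaw":0.4},{"dx":0,"dy":0,"dz":30,"roll":0,"jaw":0.4},{"dx":0,"dy":0,"dz":12.5,"roll":0,"jaw":0.4},{"dx":0,"dy":0,"dz":0,"roll":0,"jaw":0.4}]' --force 60

```text
time_s: 2.03
ee_pos: [0.4423, 0.1531, 0.0022]
eef_rot: [-3.141, -0.001, 3.039]
force: [-0.6, 0.1, 0.3]
grip_width: 0.0292
grip_force: 0.0
```

Call:
send_rows --rows '[{"dx":0,"dy":0,"dz":0,"roll":0,"jaw":1},{"dx":0,"dy":0,"dz":0,"roll":0,"jaw":1},{"dx":0,"dy":0,"dz":0,"roll":0,"jaw":1},{"dx":0,"dy":0,"dz":0,"roll":0,"jaw":1},{"dx":0,"dy":0,"dz":0,"roll":0,"jaw":1},{"dx":0,"dy":0,"dz":0,"roll":0,"jaw":1}]'

```text
time_s: 2.53
ee_pos: [0.4437, 0.1531, 0.0048]
eef_rot: [3.14, 0.003, 3.04]
force: [-1.9, 1.0, 8.3]
grip_width: 0.0107
grip_force: 59.8
```

Call:
send_rows --rows '[{"dx":0,"dy":0,"dz":-30,"roll":0,"jaw":1},{"dx":0,"dy":0,"dz":-40,"roll":0,"jaw":1},{"dx":0,"dy":0,"dz":-40,"roll":0,"jaw":1},{"dx":0,"dy":0,"dz":-30,"roll":0,"jaw":1},{"dx":0,"dy":0,"dz":0,"roll":0,"jaw":1}]'

```text
time_s: 2.95
ee_pos: [0.445, 0.1534, 0.1498]
eef_rot: [3.138, 0.01, 3.041]
force: [0.8, 0.9, 0.7]
grip_width: 0.0105
grip_force: 59.8
```

Call:
send_rows --rows '[{"dx":-7.6,"dy":-28.8,"dz":0,"roll":0,"jaw":1},{"dx":-7.6,"dy":-28.8,"dz":0,"roll":0,"jaw":1},{"dx":-7.6,"dy":-28.8,"dz":0,"roll":0,"jaw":1},{"dx":-7.6,"dy":-28.8,"dz":0,"roll":0,"jaw":1},{"dx":-7.6,"dy":-28.8,"dz":0,"roll":0,"jaw":1},{"dx":-7.6,"dy":-28.8,"dz":0,"roll":0,"jaw":1},{"dx":-7.6,"dy":-28.8,"dz":0,"roll":0,"jaw":1},{"dx":-7.6,"dy":-28.8,"dz":0,"roll":0,"jaw":1},{"dx":-7.6,"dy":-28.8,"dz":0,"roll":0,"jaw":1},{"dx":-7.6,"dy":-28.8,"dz":0,"roll":0,"jaw":1},{"dx":-7.6,"dy":-28.8,"dz":0,"roll":0,"jaw":1},{"dx":-7.6,"dy":-28.8,"dz":0,"roll":0,"jaw":1}]'

```text
time_s: 3.95
ee_pos: [0.4984, -0.2019, 0.1431]
eef_rot: [-3.141, 0.0, 3.04]
force: [0.6, -0.5, -0.6]
grip_width: 0.0101
grip_force: 59.8
```

```bash
python3 look.py w3 .5 .58 -.23 -.17 .09 .2 90
python3 - <<'E'
from h import *
from scipy.spatial.transform import Rotation as Ro
o=get_obs();R=Ro.from_euler("xyz",o["eef_rot"]).as_matrix();ims=[]
for n in("top","side"):
    c=camera(n);L=(D(c)-o["ee_pos"])@R*1000
    m=(L[...,0]<-9)&(L[...,0]>-60)&(np.abs(L[...,1])<12)&(np.abs(L[...,2])<30)
    q=L[m];print(n,m.sum())
    for a in range(-60,-8,6):
        g=q[np.abs(q[:,0]-a)<3]
        if len(g):print(a,len(g),"y",g[:,1].min().round(1),g[:,1].max().round(1),"z",g[:,2].min().round(1),g[:,2].max().round(1))
    p,_=cv2.projectPoints(o["ee_pos"].reshape(1,3),np.array(c["rvec"]),np.array(c["tvec"]),np.array(c["camera_matrix"]),None)
    u,v=p.ravel().astype(int);u=max(u,60);v=max(v,40);ims.append(cv2.resize(c["frame"][v-40:v+40,u-50:u+50],(400,320)))
w=np.load("w3.npy",allow_pickle=True).item()["frame"];ims.append(cv2.resize(w,(400,250)))
a=np.hstack(ims[:2]);b=np.zeros((250,800,3),np.uint8);b[:,:400]=ims[2];save("m1",np.vstack([a,b]))
E
```

```text
[ 0.4988 -0.2059  0.1431] [-3.140e+00  1.000e-03  3.038e+00] 0.0105 4.0
1528 c [ 0.54   -0.2089] size [0.0256 0.0802] box [[0.49959999322891235, -0.22100000083446503], [0.579800009727478, -0.2223999947309494], [0.580299973487854, -0.19689999520778656], [0.5001000165939331, -0.19539999961853027]] z [0.1418 0.1486 0.16  ]
top 0
side 64
-48 3 y 2.3 5.7 z -7.6 1.7
-42 10 y -5.7 8.8 z -7.5 3.1
-36 6 y -3.5 8.6 z -6.6 4.3
-30 10 y -0.2 9.8 z -15.2 2.7
-24 16 y -3.4 11.6 z -15.7 2.3
-18 15 y -3.7 11.6 z -18.1 3.2
-12 4 y 2.0 7.8 z -6.4 3.5
```

View pics/m1.png

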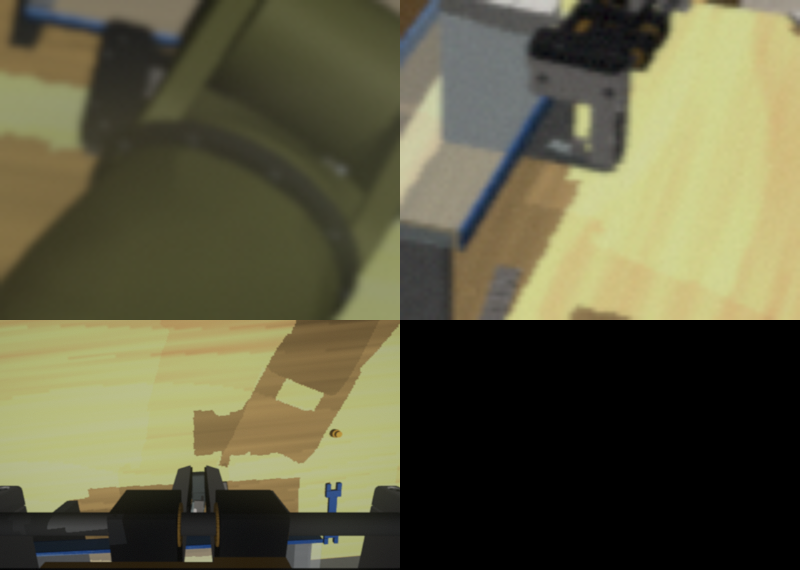

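The side inset shows the clip held level at (560,147), with its tip 48 mm ahead of the tool axis and its underside about 3 mm below the fingertips. Descending in front of the shelf.

Call:
send_rows --rows '[{"dx":0,"dy":4,"dz":35,"roll":-3.2,"jaw":1},{"dx":0,"dy":0,"dz":40,"roll":0,"jaw":1},{"dx":0,"dy":0,"dz":35,"roll":0,"jaw":1},{"dx":0,"dy":0,"dz":19,"roll":0,"jaw":1},{"dx":0,"dy":0,"dz":0,"roll":0,"jaw":1},{"dx":0,"dy":0,"dz":0,"roll":0,"jaw":1}]'

```text
time_s: 4.6
ee_pos: [0.4987, -0.1956, 0.0141]
eef_rot: [3.141, -0.001, 3.097]
force: [0.7, -0.6, -0.2]
grip_width: 0.0107
grip_force: 59.8
```

```bash
python3 - <<'E'
from h import *
from scipy.spatial.transform import Rotation as Ro
o=get_obs();print(o["ee_pos"],o["eef_rot"]);c=camera("side");X=D(c)
m=(X[...,0]>.54)&(X[...,0]<.62)&(X[...,1]<-.13)&(X[...,1]>-.27)&(X[...,2]<.03)&(cv2.cvtColor(c["frame"],cv2.COLOR_RGB2HSV)[...,1]<60)
r=cv2.minAreaRect(X[m][:,:2].astype(np.float32));print(m.sum(),cv2.boxPoints(r).round(3).tolist(),np.median(X[m][:,2]))
E
```

```text
[ 0.498742   -0.19557881  0.01414285] [ 3.14113478e+00 -9.56010433e-04  3.09726356e+00]
90 [[0.5379999876022339, -0.16500000655651093], [0.5450000166893005, -0.24400000274181366], [0.5910000205039978, -0.23999999463558197], [0.5839999914169312, -0.16099999845027924]] 0.005838177239489765
```

Call:
send_rows --rows '[{"dx":-10,"dy":-2.5,"dz":0,"roll":0,"jaw":1},{"dx":-10,"dy":-2.5,"dz":0,"roll":0,"jaw":1},{"dx":-8,"dy":0,"dz":0,"roll":0,"jaw":1},{"dx":-3.5,"dy":0,"dz":0,"roll":0,"jaw":1},{"dx":0,"dy":0,"dz":0,"roll":0,"jaw":1},{"dx":0,"dy":0,"dz":0,"roll":0,"jaw":1}]'

```text
time_s: 5.15
ee_pos: [0.5301, -0.2026, 0.0144]
eef_rot: [-3.141, 0.0, 3.097]
force: [0.3, 0.4, -0.4]
grip_width: 0.0104
grip_force: 59.8
```

Call:
send_rows --rows '[{"dx":0,"dy":0,"dz":2,"roll":0,"jaw":1},{"dx":0,"dy":0,"dz":2,"roll":0,"jaw":1},{"dx":0,"dy":0,"dz":0,"roll":0,"jaw":1}]'

```text
time_s: 5.4
ee_pos: [0.5297, -0.2027, 0.0096]
eef_rot: [3.141, -0.0, 3.097]
force: [-0.7, 0.5, 0.2]
grip_width: 0.0103
grip_force: 59.8
```

Call:
send_rows --rows '[{"dx":0,"dy":0,"dz":1,"roll":0,"jaw":1},{"dx":0,"dy":0,"dz":0.5,"roll":0,"jaw":1},{"dx":0,"dy":0,"dz":0,"roll":0,"jaw":1}]'

```text
time_s: 5.65
ee_pos: [0.53, -0.2028, 0.0084]
eef_rot: [3.142, -0.0, 3.097]
force: [-1.4, 0.3, 2.7]
grip_width: 0.0104
grip_force: 59.8
```

Contact at 2.7 N. Pulling a short way.

Call:
send_rows --rows '[{"dx":0,"dy":0,"dz":0.5,"roll":0,"jaw":1},{"dx":2,"dy":0,"dz":0,"roll":0,"jaw":1},{"dx":4,"dy":0,"dz":0,"roll":0,"jaw":1},{"dx":4,"dy":0,"dz":0,"roll":0,"jaw":1},{"dx":4,"dy":0,"dz":0,"roll":0,"jaw":1},{"dx":0,"dy":0,"dz":0,"roll":0,"jaw":1}]'

```text
time_s: 6.15
ee_pos: [0.5151, -0.2021, 0.0077]
eef_rot: [3.141, -0.001, 3.096]
force: [-0.7, 0.7, -0.9]
grip_width: 0.0105
grip_force: 59.8
```

```bash
cat > st.py <<'E'
from h import *
o=get_obs();print(o["ee_pos"].round(4),o["force"].round(1));c=camera("side");X=D(c)
h=cv2.cvtColor(c["frame"],cv2.COLOR_RGB2HSV)
m=(X[...,0]>.40)&(X[...,0]<.62)&(X[...,1]<-.13)&(X[...,1]>-.27)&(X[...,2]<.0085)&(X[...,2]>.002)&(h[...,1]<60)
q=X[m]
for y in np.arange(-.26,-.13,.01):
    g=q[np.abs(q[:,1]-y)<.005]
    if len(g)>1: print(y.round(2),len(g),g[:,0].min().round(3),g[:,0].max().round(3))
E
python3 st.py
```

```text
[ 0.5151 -0.2021  0.0077] [-0.7  0.7 -0.9]
-0.24 4 0.573 0.586
-0.23 11 0.553 0.589
-0.22 8 0.571 0.588
-0.21 9 0.509 0.585
-0.2 20 0.522 0.587
-0.19 5 0.57 0.58
-0.18 10 0.568 0.585
-0.17 13 0.568 0.585
-0.16 5 0.569 0.581
```

The strip barely moved, so the clip slipped off. I'll try again nearer the protruding left end with a firmer press.

Call:
send_rows --rows '[{"dx":0,"dy":0,"dz":-6,"roll":0,"jaw":1},{"dx":0,"dy":13,"dz":0,"roll":0,"jaw":1},{"dx":-5,"dy":12,"dz":0,"roll":0,"jaw":1},{"dx":-8,"dy":0,"dz":0,"roll":0,"jaw":1},{"dx":-4,"dy":0,"dz":0,"roll":0,"jaw":1},{"dx":0,"dy":0,"dz":3,"roll":0,"jaw":1},{"dx":0,"dy":0,"dz":3,"roll":0,"jaw":1},{"dx":0,"dy":0,"dz":0,"roll":0,"jaw":1}]'

```text
time_s: 6.87
ee_pos: [0.5343, -0.1781, 0.0075]
eef_rot: [3.141, 0.0, 3.096]
force: [1.6, 0.8, 4.0]
grip_width: 0.0107
grip_force: 59.7
```

Call:
send_rows --rows '[{"dx":0,"dy":0,"dz":1,"roll":0,"jaw":1},{"dx":0,"dy":0,"dz":1,"roll":0,"jaw":1},{"dx":0,"dy":0,"dz":0,"roll":0,"jaw":1}]'

```text
time_s: 7.12
ee_pos: [0.5344, -0.1782, 0.0063]
eef_rot: [-3.141, 0.001, 3.096]
force: [-0.3, 2.0, 7.0]
grip_width: 0.0106
grip_force: 59.8
```

Call:
send_rows --rows '[{"dx":0,"dy":0,"dz":1.5,"roll":0,"jaw":1},{"dx":1,"dy":0,"dz":0,"roll":0,"jaw":1},{"dx":1,"dy":0,"dz":0,"roll":0,"jaw":1},{"dx":1,"dy":0,"dz":0,"roll":0,"jaw":1},{"dx":1,"dy":0,"dz":0,"roll":0,"jaw":1}]'

```text
time_s: 7.53
ee_pos: [0.5308, -0.1783, 0.0052]
eef_rot: [-3.141, 0.002, 3.096]
force: [1.3, -0.3, 6.0]
grip_width: 0.0105
grip_force: 59.9
```

```bash
python3 st.py
```

```text
[ 0.5308 -0.1783  0.0052] [ 1.3 -0.3  6. ]
-0.23 3 0.58 0.59
-0.22 9 0.571 0.584
-0.21 11 0.571 0.589
-0.2 6 0.574 0.586
-0.19 3 0.583 0.587
-0.18 13 0.522 0.584
-0.17 13 0.548 0.584
```

Call:
send_rows --rows '[{"dx":1,"dy":0,"dz":0,"roll":0,"jaw":1},{"dx":1,"dy":0,"dz":0,"roll":0,"jaw":1},{"dx":1,"dy":0,"dz":0,"roll":0,"jaw":1},{"dx":1,"dy":0,"dz":0,"roll":0,"jaw":1}]'

```text
time_s: 7.92
ee_pos: [0.5267, -0.1782, 0.0051]
eef_rot: [-3.141, 0.002, 3.096]
force: [1.3, -0.8, 4.4]
grip_width: 0.0107
grip_force: 59.9
```

```bash
python3 st.py
```

```text
[ 0.5267 -0.1782  0.0051] [ 1.3 -0.8  4.4]
-0.22 11 0.572 0.589
-0.21 7 0.571 0.585
-0.2 5 0.58 0.585
-0.19 6 0.519 0.586
-0.18 8 0.552 0.583
-0.17 16 0.525 0.584
-0.16 3 0.568 0.582
```

The clip's friction on the strip is too low to draw it (about 0.25), and it tips in the pads. New approach: use the clip's tip to nudge the strip's protruding left end sideways and turn it outwards, then hook behind it. First I'll level the clip on the counter, left of the strip.

Call:
send_rows --rows '[{"dx":0,"dy":0,"dz":-7,"roll":0,"jaw":1},{"dx":1,"dy":19,"dz":0,"roll":0,"jaw":1},{"dx":0,"dy":19,"dz":0,"roll":0,"jaw":1},{"dx":0,"dy":0,"dz":5,"roll":0,"jaw":1},{"dx":0,"dy":0,"dz":3,"roll":0,"jaw":1},{"dx":0,"dy":0,"dz":0,"roll":0,"jaw":1}]'

```text
time_s: 8.47
ee_pos: [0.5271, -0.1396, 0.0045]
eef_rot: [3.141, 0.0, 3.097]
force: [-4.1, 4.3, 14.6]
grip_width: 0.0105
grip_force: 60.0
```

Call:
send_rows --rows '[{"dx":0,"dy":0,"dz":1.5,"roll":0,"jaw":1},{"dx":0,"dy":0,"dz":1.5,"roll":0,"jaw":1},{"dx":0,"dy":0,"dz":0,"roll":0,"jaw":1}]'

```text
time_s: 8.72
ee_pos: [0.5274, -0.1398, 0.0041]
eef_rot: [3.141, 0.001, 3.096]
force: [-20.7, 14.1, 54.1]
grip_width: 0.0108
grip_force: 60.2
```

```bash
cat > st2.py <<'E'
from h import *
from scipy.spatial.transform import Rotation as Ro
import sys
o=get_obs();print(o["ee_pos"].round(4),o["eef_rot"].round(3),o["force"].round(1),round(o["time_s"],2))
R=Ro.from_euler("xyz",o["eef_rot"]).as_matrix()
c=camera("side");X=D(c);h=cv2.cvtColor(c["frame"],cv2.COLOR_RGB2HSV)
p,_=cv2.projectPoints((o["ee_pos"]+[.05,-.02,0]).reshape(1,3),np.array(c["rvec"]),np.array(c["tvec"]),np.array(c["camera_matrix"]),None)
u,v=p.ravel().astype(int);save(sys.argv[1],c["frame"][v-45:v+45,u-60:u+60],6)
print("crop origin",u-60,v-45)
L=(X-o["ee_pos"])@R*1000
m=(L[...,0]<-9)&(L[...,0]>-60)&(np.abs(L[...,1])<14)&(L[...,2]>-16)&(X[...,2]>.0065)&(h[...,1]<80)
q=L[m]
if len(q):
    for a in range(-60,-8,6):
        g=q[np.abs(q[:,0]-a)<3]
        if len(g):print(a,len(g),"y",g[:,1].min().round(1),g[:,1].max().round(1),"z",g[:,2].min().round(1),g[:,2].max().round(1))
E
python3 st2.py n1
```

```text
[ 0.5274 -0.1398  0.0041] [3.141e+00 1.000e-03 3.096e+00] [-20.7  14.1  54.1] 8.72
crop origin 247 145
-42 7 y -9.3 4.7 z -9.3 -3.7
-36 8 y -4.5 6.6 z -10.5 -3.8
-30 7 y 1.2 8.1 z -13.4 -3.3
-24 5 y -1.6 7.7 z -13.1 -2.6
-18 8 y 0.4 8.1 z -12.9 -4.3
-12 3 y 3.3 8.1 z -7.8 -2.8
```

View pics/n1.png

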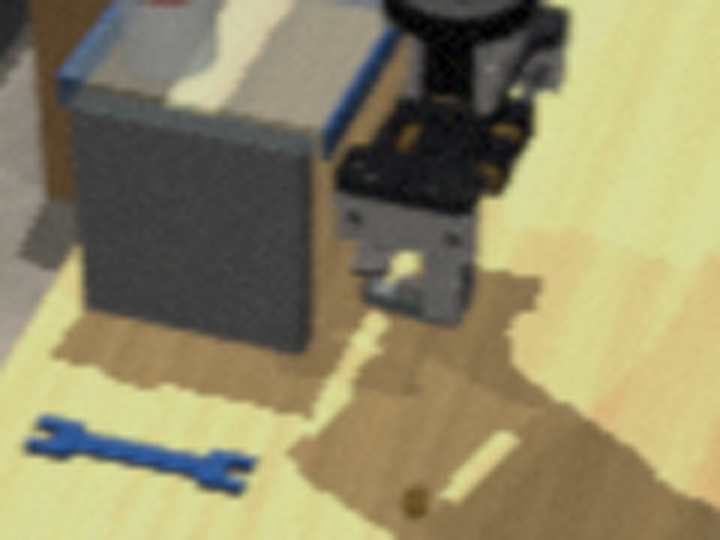

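The crop shows the clip held level at (385,290) in the fingers, clear of the shelf end. Raising slightly, then pushing towards the strip's left end.

Call:
send_rows --rows '[{"dx":0,"dy":0,"dz":-4,"roll":0,"jaw":1},{"dx":3,"dy":-5,"dz":0,"roll":0,"jaw":1},{"dx":0,"dy":-5,"dz":0,"roll":0,"jaw":1},{"dx":0,"dy":-3,"dz":0,"roll":0,"jaw":1},{"dx":0,"dy":-2,"dz":0,"roll":0,"jaw":1},{"dx":0,"dy":0,"dz":0,"roll":0,"jaw":1}]'

```text
time_s: 9.27
ee_pos: [0.5233, -0.1557, 0.0046]
eef_rot: [-3.141, 0.0, 3.096]
force: [-1.0, 1.0, 8.1]
grip_width: 0.0107
grip_force: 60.0
```

Call:
send_rows --rows '[{"dx":0,"dy":-1.5,"dz":0,"roll":0,"jaw":1},{"dx":1,"dy":-1.5,"dz":0,"roll":0,"jaw":1},{"dx":1,"dy":-1.5,"dz":0,"roll":0,"jaw":1},{"dx":1,"dy":-1.5,"dz":0,"roll":0,"jaw":1},{"dx":0,"dy":0,"dz":0,"roll":0,"jaw":1}]'

```text
time_s: 9.68
ee_pos: [0.5203, -0.1616, 0.0046]
eef_rot: [-3.141, 0.001, 3.096]
force: [0.9, -0.4, 5.9]
grip_width: 0.0105
grip_force: 59.9
```

```bash
cat > st3.py <<'E'
from h import *
o=get_obs();print(o["ee_pos"].round(4),o["force"].round(1),round(o["time_s"],2))
def rect(n):
    c=camera(n);X=D(c);h=cv2.cvtColor(c["frame"],cv2.COLOR_RGB2HSV)
    m=(X[...,0]>.45)&(X[...,0]<.64)&(X[...,1]<-.10)&(X[...,1]>-.33)&(X[...,2]<.0085)&(X[...,2]>.002)&(h[...,1]<60)
    m=m.astype(np.uint8);k,l,st,ce=cv2.connectedComponentsWithStats(m)
    for i in range(1,k):
        if st[i,4]>=25:
            q=X[l==i];r=cv2.minAreaRect(q[:,:2].astype(np.float32))
            print(n,st[i,4],np.round(r[0],3),np.round(r[1],3),cv2.boxPoints(r).round(3).tolist(),"z",np.median(q[:,2]).round(4))
for n in("wrist","side","top"):
    rect(n)
E
python3 st3.py
```

```text
[ 0.5203 -0.1616  0.0046] [ 0.9 -0.4  5.9] 9.68
wrist 67 [ 0.518 -0.161] [0.01  0.001] [[0.5170000195503235, -0.16599999368190765], [0.5180000066757202, -0.16599999368190765], [0.5189999938011169, -0.15600000321865082], [0.5180000066757202, -0.15600000321865082]] z 0.0061
side 35 [ 0.576 -0.19 ] [0.017 0.038] [[0.5649999976158142, -0.1720000058412552], [0.5709999799728394, -0.20999999344348907], [0.5879999995231628, -0.20800000429153442], [0.5820000171661377, -0.17000000178813934]] z 0.006
```

Call:
send_rows --rows '[{"dx":0.5,"dy":-1.5,"dz":-0.5,"roll":0,"jaw":1},{"dx":1.5,"dy":-1.5,"dz":0,"roll":0,"jaw":1},{"dx":1,"dy":-1.5,"dz":0,"roll":0,"jaw":1},{"dx":1,"dy":-1.5,"dz":0,"roll":0,"jaw":1},{"dx":1,"dy":-1.5,"dz":0,"roll":0,"jaw":1},{"dx":1,"dy":-1.5,"dz":0,"roll":0,"jaw":1},{"dx":0,"dy":0,"dz":0,"roll":0,"jaw":1}]'

```text
time_s: 10.42
ee_pos: [0.5132, -0.1693, 0.0048]
eef_rot: [3.142, -0.001, 3.096]
force: [0.1, -0.5, 0.5]
grip_width: 0.0105
grip_force: 59.9
```

```bash
python3 st3.py
```

```text
[ 0.5132 -0.1693  0.0048] [ 0.1 -0.5  0.5] 10.42
wrist 65 [ 0.511 -0.169] [0.01  0.001] [[0.5109999775886536, -0.17399999499320984], [0.5120000243186951, -0.17399999499320984], [0.5120000243186951, -0.164000004529953], [0.5109999775886536, -0.164000004529953]] z 0.0058
wrist 48 [ 0.577 -0.18 ] [0.004 0.007] [[0.574999988079071, -0.17599999904632568], [0.574999988079071, -0.18299999833106995], [0.5789999961853027, -0.18299999833106995], [0.5789999961853027, -0.17599999904632568]] z 0.0044
side 51 [ 0.58  -0.215] [0.019 0.08 ] [[0.5559999942779541, -0.18199999630451202], [0.5860000252723694, -0.25600001215934753], [0.6029999852180481, -0.24899999797344208], [0.5740000009536743, -0.17499999701976776]] z 0.0054
```

The nudge works: the strip has turned 0.39 rad, with its left end out at (0.556..0.574, -0.18). Continuing.

Call:
send_rows --rows '[{"dx":1.2,"dy":-2,"dz":0,"roll":0,"jaw":1},{"dx":1.4,"dy":-2,"dz":0,"roll":0,"jaw":1},{"dx":1.4,"dy":-2,"dz":0,"roll":0,"jaw":1},{"dx":1.4,"dy":-2,"dz":0,"roll":0,"jaw":1},{"dx":1.4,"dy":-2,"dz":0,"roll":0,"jaw":1},{"dx":1.4,"dy":-2,"dz":0,"roll":0,"jaw":1},{"dx":1.4,"dy":-2,"dz":0,"roll":0,"jaw":1},{"dx":0,"dy":0,"dz":0,"roll":0,"jaw":1}]'

```text
time_s: 11.23
ee_pos: [0.5031, -0.183, 0.0049]
eef_rot: [-3.142, -0.0, 3.096]
force: [0.6, -0.5, -0.4]
grip_width: 0.0106
grip_force: 59.9
```

```bash
python3 st3.py
```

```text
[ 0.5031 -0.183   0.0049] [ 0.6 -0.5 -0.4] 11.23
wrist 68 [ 0.501 -0.183] [0.01  0.001] [[0.5, -0.18799999356269836], [0.5009999871253967, -0.18799999356269836], [0.5019999742507935, -0.17800000309944153], [0.5009999871253967, -0.17800000309944153]] z 0.0061
wrist 540 [ 0.574 -0.189] [0.02  0.018] [[0.5649999976158142, -0.1979999989271164], [0.5830000042915344, -0.19900000095367432], [0.5830000042915344, -0.17900000512599945], [0.5649999976158142, -0.17900000512599945]] z 0.0042
side 81 [ 0.58  -0.217] [0.02  0.084] [[0.5519999861717224, -0.18400000035762787], [0.5889999866485596, -0.2590000033378601], [0.6069999933242798, -0.25], [0.5699999928474426, -0.17499999701976776]] z 0.0051
```

Call:
send_rows --rows '[{"dx":0,"dy":13,"dz":0,"roll":0,"jaw":1},{"dx":0,"dy":12,"dz":0,"roll":0,"jaw":1},{"dx":-12,"dy":0,"dz":0,"roll":0,"jaw":1},{"dx":-12,"dy":0,"dz":0,"roll":0,"jaw":1},{"dx":-6,"dy":0,"dz":0,"roll":0,"jaw":1},{"dx":-2,"dy":0,"dz":0,"roll":0,"jaw":1},{"dx":0,"dy":0,"dz":0,"roll":0,"jaw":1}]'

```text
time_s: 11.97
ee_pos: [0.5365, -0.1584, 0.0048]
eef_rot: [3.141, -0.0, 3.097]
force: [0.3, -0.1, 0.8]
grip_width: 0.0105
grip_force: 59.9
```

Call:
send_rows --rows '[{"dx":-1,"dy":-3,"dz":0,"roll":0,"jaw":1},{"dx":0,"dy":-3,"dz":0,"roll":0,"jaw":1},{"dx":0,"dy":-3,"dz":0,"roll":0,"jaw":1},{"dx":0,"dy":-3,"dz":0,"roll":0,"jaw":1},{"dx":0,"dy":-3,"dz":0,"roll":0,"jaw":1},{"dx":0,"dy":-3,"dz":0,"roll":0,"jaw":1},{"dx":0,"dy":-3,"dz":0,"roll":0,"jaw":1},{"dx":0,"dy":-3,"dz":0,"roll":0,"jaw":1},{"dx":0,"dy":0,"dz":0,"roll":0,"jaw":1}]'

```text
time_s: 12.72
ee_pos: [0.5363, -0.1836, 0.0049]
eef_rot: [-3.141, 0.0, 3.096]
force: [0.4, -0.3, -0.6]
grip_width: 0.0106
grip_force: 59.9
```

```bash
python3 st3.py
```

```text
[ 0.5363 -0.1836  0.0049] [ 0.4 -0.3 -0.6] 12.72
wrist 66 [ 0.534 -0.183] [0.01  0.001] [[0.5339999794960022, -0.18799999356269836], [0.5350000262260437, -0.18799999356269836], [0.5350000262260437, -0.17800000309944153], [0.5339999794960022, -0.17800000309944153]] z 0.006
side 33 [ 0.576 -0.222] [0.018 0.03 ] [[0.5609999895095825, -0.21400000154972076], [0.5759999752044678, -0.23999999463558197], [0.5920000076293945, -0.23100000619888306], [0.5770000219345093, -0.20499999821186066]] z 0.0051
```

Call:
send_rows --rows '[{"dx":0,"dy":-3,"dz":0,"roll":0,"jaw":1},{"dx":0,"dy":-3,"dz":0,"roll":0,"jaw":1},{"dx":0,"dy":-3,"dz":0,"roll":0,"jaw":1},{"dx":0,"dy":-3,"dz":0,"roll":0,"jaw":1},{"dx":0,"dy":-3,"dz":0,"roll":0,"jaw":1},{"dx":0,"dy":-3,"dz":0,"roll":0,"jaw":1},{"dx":0,"dy":0,"dz":0,"roll":0,"jaw":1}]'

```text
time_s: 13.45
ee_pos: [0.5355, -0.2017, 0.005]
eef_rot: [-3.141, 0.0, 3.096]
force: [0.5, -0.5, 0.1]
grip_width: 0.0104
grip_force: 59.9
```

```bash
python3 st3.py; python3 st2.py n2
```

```text
[ 0.5355 -0.2017  0.005 ] [ 0.5 -0.5  0.1] 13.45
wrist 59 [ 0.533 -0.201] [0.001 0.01 ] [[0.5329999923706055, -0.19599999487400055], [0.5329999923706055, -0.20600000023841858], [0.5339999794960022, -0.20600000023841858], [0.5339999794960022, -0.19599999487400055]] z 0.0058
wrist 294 [ 0.62  -0.108] [0.002 0.039] [[0.6000000238418579, -0.1080000028014183], [0.6399999856948853, -0.10999999940395355], [0.6399999856948853, -0.1080000028014183], [0.6010000109672546, -0.10700000077486038]] z 0.0052
side 44 [ 0.576 -0.238] [0.023 0.059] [[0.5479999780654907, -0.2240000069141388], [0.5879999995231628, -0.2669999897480011], [0.6050000190734863, -0.25200000405311584], [0.5649999976158142, -0.20900000631809235]] z 0.0054
[ 0.5356 -0.201   0.0049] [ 3.142 -0.     3.097] [-0.7  0.8  0.5] 13.6
crop origin 249 133
-48 1 y -1.8 -1.8 z -7.4 -7.4
-42 6 y -11.8 5.9 z -10.2 -5.2
-36 7 y -8.6 5.5 z -10.9 -2.8
-30 7 y -6.6 7.7 z -14.9 -5.8
-24 5 y 3.5 5.9 z -13.7 -4.2
-18 7 y -1.2 10.2 z -14.6 -1.7
-12 1 y 11.1 11.1 z -12.2 -12.2
```

View pics/n2.png

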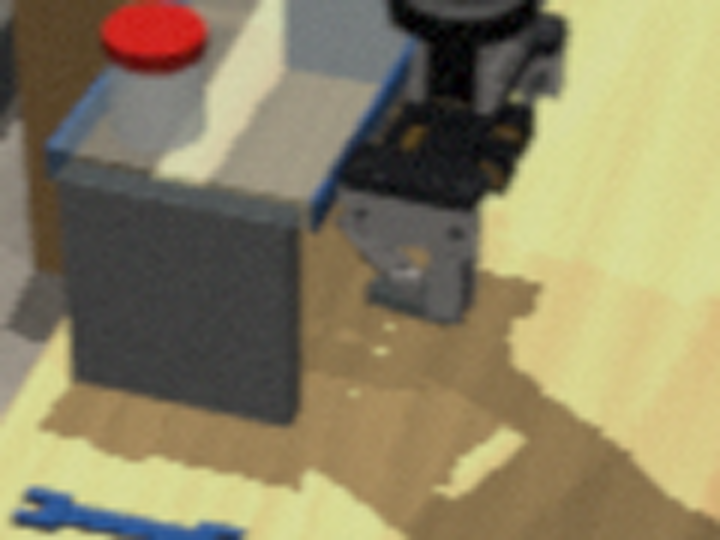

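The crop shows the clip at (400,295) working at the shelf edge; the strip is hidden behind the fingers here. The depth data puts it at about 0.75 rad and moving out. Continuing.

Call:
send_rows --rows '[{"dx":0,"dy":-3,"dz":0,"roll":0,"jaw":1},{"dx":0,"dy":-3,"dz":0,"roll":0,"jaw":1},{"dx":0,"dy":-3,"dz":0,"roll":0,"jaw":1},{"dx":0,"dy":-3,"dz":0,"roll":0,"jaw":1},{"dx":0,"dy":-3,"dz":0,"roll":0,"jaw":1},{"dx":0,"dy":-3,"dz":0,"roll":0,"jaw":1},{"dx":0,"dy":0,"dz":0,"roll":0,"jaw":1}]'

```text
time_s: 14.23
ee_pos: [0.5347, -0.2196, 0.0049]
eef_rot: [-3.141, 0.0, 3.096]
force: [0.3, -0.3, -0.6]
grip_width: 0.0104
grip_force: 59.9
```

```bash
python3 st3.py
```

```text
[ 0.5347 -0.2196  0.0049] [ 0.3 -0.3 -0.6] 14.23
wrist 64 [ 0.533 -0.219] [0.001 0.01 ] [[0.5320000052452087, -0.21400000154972076], [0.5320000052452087, -0.2240000069141388], [0.5329999923706055, -0.2240000069141388], [0.5329999923706055, -0.21400000154972076]] z 0.0059
wrist 356 [ 0.62  -0.108] [0.002 0.04 ] [[0.6000000238418579, -0.1080000028014183], [0.6399999856948853, -0.10999999940395355], [0.6399999856948853, -0.1080000028014183], [0.6000000238418579, -0.10599999874830246]] z 0.0053
side 57 [ 0.594 -0.259] [0.024 0.065] [[0.5600000023841858, -0.2529999911785126], [0.6159999966621399, -0.2849999964237213], [0.628000020980835, -0.26499998569488525], [0.5720000267028809, -0.23199999332427979]] z 0.0055
```

The bar touches only the front corner, so it mostly turns the strip (now 1.05 rad). I'll keep pushing sideways but add an outward drag, so that edge friction walks it out.

Call:
send_rows --rows '[{"dx":0.8,"dy":-2.5,"dz":0,"roll":0,"jaw":1},{"dx":0.8,"dy":-2.5,"dz":0,"roll":0,"jaw":1},{"dx":0.8,"dy":-2.5,"dz":0,"roll":0,"jaw":1},{"dx":0.8,"dy":-2.5,"dz":0,"roll":0,"jaw":1},{"dx":0.8,"dy":-2.5,"dz":0,"roll":0,"jaw":1},{"dx":0.8,"dy":-2.5,"dz":0,"roll":0,"jaw":1},{"dx":0.8,"dy":-2.5,"dz":0,"roll":0,"jaw":1},{"dx":0.8,"dy":-2.5,"dz":0,"roll":0,"jaw":1},{"dx":0,"dy":0,"dz":0,"roll":0,"jaw":1}]'

```text
time_s: 15.13
ee_pos: [0.5273, -0.2392, 0.005]
eef_rot: [-3.141, 0.0, 3.096]
force: [0.1, 0.1, -0.1]
grip_width: 0.0107
grip_force: 59.9
```

```bash
python3 st3.py
```

```text
[ 0.5273 -0.2392  0.005 ] [ 0.1  0.1 -0.1] 15.13
wrist 59 [ 0.525 -0.239] [0.001 0.01 ] [[0.5239999890327454, -0.23399999737739563], [0.5249999761581421, -0.24400000274181366], [0.5260000228881836, -0.24400000274181366], [0.5260000228881836, -0.23399999737739563]] z 0.0058
wrist 393 [ 0.614 -0.108] [0.003 0.04 ] [[0.593999981880188, -0.1080000028014183], [0.6330000162124634, -0.10999999940395355], [0.6330000162124634, -0.1080000028014183], [0.593999981880188, -0.10599999874830246]] z 0.0053
side 54 [ 0.593 -0.266] [0.024 0.061] [[0.5600000023841858, -0.2720000147819519], [0.6200000047683716, -0.2840000092983246], [0.625, -0.25999999046325684], [0.5649999976158142, -0.24899999797344208]] z 0.0053
```

Call:
send_rows --rows '[{"dx":-5,"dy":2,"dz":0,"roll":0,"jaw":1},{"dx":0,"dy":-2,"dz":0,"roll":0,"jaw":1},{"dx":0.6,"dy":-2.5,"dz":0,"roll":0,"jaw":1},{"dx":0.7,"dy":-2.5,"dz":0,"roll":0,"jaw":1},{"dx":0.7,"dy":-2.5,"dz":0,"roll":0,"jaw":1},{"dx":0.7,"dy":-2.5,"dz":0,"roll":0,"jaw":1},{"dx":0.7,"dy":-2.5,"dz":0,"roll":0,"jaw":1},{"dx":0.7,"dy":-2.5,"dz":0,"roll":0,"jaw":1},{"dx":0.7,"dy":-2.5,"dz":0,"roll":0,"jaw":1},{"dx":0.7,"dy":-2.5,"dz":0,"roll":0,"jaw":1},{"dx":0.7,"dy":-2.5,"dz":0,"roll":0,"jaw":1},{"dx":0,"dy":0,"dz":0,"roll":0,"jaw":1}]'

```text
time_s: 16.28
ee_pos: [0.5251, -0.2616, 0.0049]
eef_rot: [-3.141, -0.0, 3.096]
force: [-0.7, 0.6, -0.7]
grip_width: 0.0108
grip_force: 59.9
```

```bash
python3 st3.py
```

```text
[ 0.5251 -0.2616  0.0049] [-0.7  0.6 -0.7] 16.28
wrist 62 [ 0.523 -0.261] [0.01  0.001] [[0.5220000147819519, -0.26600000262260437], [0.5230000019073486, -0.26600000262260437], [0.5239999890327454, -0.25600001215934753], [0.5230000019073486, -0.25600001215934753]] z 0.0058
wrist 740 [ 0.602 -0.27 ] [0.016 0.03 ] [[0.5870000123977661, -0.2770000100135803], [0.6159999966621399, -0.27900001406669617], [0.6169999837875366, -0.2630000114440918], [0.5879999995231628, -0.26100000739097595]] z 0.0043
wrist 383 [ 0.613 -0.108] [0.003 0.04 ] [[0.5929999947547913, -0.1080000028014183], [0.6330000162124634, -0.10999999940395355], [0.6330000162124634, -0.10700000077486038], [0.5929999947547913, -0.10499999672174454]] z 0.0048
side 63 [ 0.585 -0.277] [0.076 0.027] [[0.5450000166893005, -0.2709999978542328], [0.5509999990463257, -0.2980000078678131], [0.625, -0.28200000524520874], [0.6200000047683716, -0.2549999952316284]] z 0.0059
```

Call:
send_rows --rows '[{"dx":0,"dy":2,"dz":0,"roll":0,"jaw":1},{"dx":0,"dy":0,"dz":-12,"roll":0,"jaw":1},{"dx":0,"dy":-17,"dz":0,"roll":0,"jaw":1},{"dx":0,"dy":-17,"dz":0,"roll":0,"jaw":1},{"dx":-3,"dy":-18,"dz":0,"roll":0,"jaw":1},{"dx":-3,"dy":0,"dz":0,"roll":0,"jaw":1},{"dx":0,"dy":0,"dz":8,"roll":0,"jaw":1},{"dx":0,"dy":0,"dz":4,"roll":0,"jaw":1},{"dx":0,"dy":0,"dz":0,"roll":0,"jaw":1}]'

```text
time_s: 17.18
ee_pos: [0.529, -0.3111, 0.0047]
eef_rot: [-3.141, -0.0, 3.097]
force: [0.3, -1.3, 2.6]
grip_width: 0.0105
grip_force: 59.9
```

Call:
send_rows --rows '[{"dx":0,"dy":3,"dz":0,"roll":0,"jaw":1},{"dx":0.7,"dy":2.5,"dz":0,"roll":0,"jaw":1},{"dx":0.7,"dy":2.5,"dz":0,"roll":0,"jaw":1},{"dx":0.7,"dy":2.5,"dz":0,"roll":0,"jaw":1},{"dx":0.7,"dy":2.5,"dz":0,"roll":0,"jaw":1},{"dx":0.7,"dy":2.5,"dz":0,"roll":0,"jaw":1},{"dx":0.7,"dy":2.5,"dz":0,"roll":0,"jaw":1},{"dx":0,"dy":0,"dz":0,"roll":0,"jaw":1}]'

```text
time_s: 17.85
ee_pos: [0.5254, -0.2926, 0.0048]
eef_rot: [3.141, -0.0, 3.097]
force: [-0.3, -0.7, 0.7]
grip_width: 0.011
grip_force: 59.9
```

```bash
python3 st3.py
```

```text
[ 0.5254 -0.2926  0.0048] [-0.3 -0.7  0.7] 17.85
wrist 66 [ 0.523 -0.292] [0.01  0.001] [[0.5230000019073486, -0.296999990940094], [0.5239999890327454, -0.296999990940094], [0.5239999890327454, -0.28700000047683716], [0.5230000019073486, -0.28700000047683716]] z 0.006
wrist 208 [ 0.603 -0.285] [0.03  0.003] [[0.5879999995231628, -0.28299999237060547], [0.5879999995231628, -0.28700000047683716], [0.6179999709129333, -0.28600001335144043], [0.6179999709129333, -0.28299999237060547]] z 0.0041
side 87 [ 0.58  -0.278] [0.086 0.033] [[0.5360000133514404, -0.26600000262260437], [0.5389999747276306, -0.29899999499320984], [0.625, -0.28999999165534973], [0.6209999918937683, -0.25699999928474426]] z 0.0052
top 29 [ 0.596 -0.276] [0.013 0.019] [[0.5889999866485596, -0.26600000262260437], [0.5899999737739563, -0.28600001335144043], [0.6029999852180481, -0.2849999964237213], [0.6019999980926514, -0.26600000262260437]] z 0.0057
```

Call:
send_rows --rows '[{"dx":-5,"dy":-2,"dz":0,"roll":0,"jaw":1},{"dx":0,"dy":2,"dz":0,"roll":0,"jaw":1},{"dx":0.7,"dy":2.5,"dz":0,"roll":0,"jaw":1},{"dx":0.7,"dy":2.5,"dz":0,"roll":0,"jaw":1},{"dx":0.7,"dy":2.5,"dz":0,"roll":0,"jaw":1},{"dx":0.7,"dy":2.5,"dz":0,"roll":0,"jaw":1},{"dx":0.7,"dy":2.5,"dz":0,"roll":0,"jaw":1},{"dx":0.7,"dy":2.5,"dz":0,"roll":0,"jaw":1},{"dx":0.7,"dy":2.5,"dz":0,"roll":0,"jaw":1},{"dx":0,"dy":0,"dz":0,"roll":0,"jaw":1}]'

```text
time_s: 18.83
ee_pos: [0.5264, -0.2752, 0.0049]
eef_rot: [3.141, -0.0, 3.097]
force: [-0.4, 0.9, -0.7]
grip_width: 0.011
grip_force: 59.9
```

Call:
send_rows --rows '[{"dx":0,"dy":-6,"dz":0,"roll":0,"jaw":1},{"dx":10,"dy":-4,"dz":-10,"roll":0,"jaw":1},{"dx":35,"dy":0,"dz":-10,"roll":0,"jaw":1},{"dx":35,"dy":0,"dz":-35,"roll":0,"jaw":1},{"dx":10,"dy":20,"dz":-35,"roll":0,"jaw":1},{"dx":0,"dy":40,"dz":-40,"roll":0,"jaw":1},{"dx":0,"dy":40,"dz":-20,"roll":0,"jaw":1}]'

```text
time_s: 19.42
ee_pos: [0.4456, -0.1963, 0.1407]
eef_rot: [-3.14, 0.003, 3.093]
force: [1.3, 0.1, 0.6]
grip_width: 0.0108
grip_force: 59.9
```

```bash
python3 st3.py
```

```text
[ 0.4456 -0.1963  0.1407] [1.3 0.1 0.6] 19.42
side 86 [ 0.584 -0.268] [0.027 0.079] [[0.5419999957084656, -0.2669999897480011], [0.6169999837875366, -0.2939999997615814], [0.6259999871253967, -0.26899999380111694], [0.5519999861717224, -0.24199999868869781]] z 0.0054
```

The strip is free but its centre hasn't come out, because the bar tip falls just short of it. I'll set the clip down on open counter and regrip it 5 mm further back for more reach.

Call:
send_rows --rows '[{"dx":0,"dy":0,"dz":40,"roll":0,"jaw":1},{"dx":0,"dy":0,"dz":40,"roll":0,"jaw":1},{"dx":0,"dy":0,"dz":35,"roll":0,"jaw":1},{"dx":0,"dy":0,"dz":15,"roll":0,"jaw":1},{"dx":0,"dy":0,"dz":3,"roll":0,"jaw":1},{"dx":0,"dy":0,"dz":0,"roll":0,"jaw":1}]'

```text
time_s: 20.07
ee_pos: [0.4446, -0.1958, 0.0027]
eef_rot: [3.14, -0.003, 3.096]
force: [0.7, 0.5, -0.2]
grip_width: 0.0112
grip_force: 59.9
```

Call:
send_rows --rows '[{"dx":0,"dy":0,"dz":2,"roll":0,"jaw":1},{"dx":0,"dy":0,"dz":0,"roll":0,"jaw":0.65},{"dx":0,"dy":0,"dz":0,"roll":0,"jaw":0.65},{"dx":5,"dy":0,"dz":-1,"roll":0,"jaw":0.65},{"dx":0,"dy":0,"dz":0,"roll":0,"jaw":0.65},{"dx":0,"dy":0,"dz":0,"roll":0,"jaw":1},{"dx":0,"dy":0,"dz":0,"roll":0,"jaw":1},{"dx":0,"dy":0,"dz":0,"roll":0,"jaw":1}]'

```text
time_s: 20.73
ee_pos: [0.4406, -0.1951, 0.0038]
eef_rot: [-3.141, 0.0, 3.097]
force: [-3.2, 0.5, 4.9]
grip_width: 0.0093
grip_force: 60.0
```

Call:
send_rows --rows '[{"dx":0,"dy":0,"dz":-20,"roll":0,"jaw":1},{"dx":0,"dy":0,"dz":-20,"roll":0,"jaw":1},{"dx":0,"dy":0,"dz":-20,"roll":0,"jaw":1},{"dx":0,"dy":0,"dz":0,"roll":0,"jaw":1}]'

```text
time_s: 21.07
ee_pos: [0.4421, -0.1958, 0.0667]
eef_rot: [-3.139, 0.005, 3.097]
force: [-0.3, 0.0, -0.1]
grip_width: 0.0096
grip_force: 60.0
```

```bash
python3 st2.py n3; python3 st3.py
```

```text
[ 0.4421 -0.1958  0.0667] [-3.139  0.005  3.097] [-0.3  0.  -0.1] 21.07
crop origin 278 123
-48 9 y -12.5 3.3 z -7.7 3.3
-42 8 y -7.1 5.9 z -9.1 -0.8
-36 7 y -6.9 9.2 z -12.0 0.2
-30 10 y -0.1 7.9 z -15.5 -1.7
-24 11 y -6.1 10.4 z -15.3 -1.3
-18 9 y -3.5 8.9 z -11.0 0.0
-12 6 y 1.9 12.5 z -14.3 4.6
[ 0.4415 -0.1954  0.0649] [-0.7  0.3 -0.2] 21.12
side 88 [ 0.584 -0.269] [0.025 0.079] [[0.5429999828338623, -0.2669999897480011], [0.6169999837875366, -0.2939999997615814], [0.625, -0.2709999978542328], [0.5509999990463257, -0.24400000274181366]] z 0.0051
top 79 [ 0.584 -0.268] [0.019 0.041] [[0.5609999895095825, -0.27000001072883606], [0.6010000109672546, -0.28299999237060547], [0.6060000061988831, -0.26499998569488525], [0.5669999718666077, -0.25200000405311584]] z 0.0056
```

Call:
send_rows --rows '[{"dx":-10,"dy":-13,"dz":30,"roll":0,"jaw":1},{"dx":-20,"dy":-14,"dz":22,"roll":0,"jaw":1},{"dx":-20,"dy":0,"dz":6,"roll":0,"jaw":1},{"dx":-20,"dy":0,"dz":0,"roll":0,"jaw":1},{"dx":-16,"dy":0,"dz":0,"roll":0,"jaw":1},{"dx":-6,"dy":0,"dz":0,"roll":0,"jaw":1},{"dx":0,"dy":0,"dz":0,"roll":0,"jaw":1}]'

```text
time_s: 21.85
ee_pos: [0.5314, -0.2258, 0.0043]
eef_rot: [3.141, -0.001, 3.097]
force: [-0.0, -0.5, -0.6]
grip_width: 0.0106
grip_force: 60.0
```

Call:
send_rows --rows '[{"dx":0,"dy":-3,"dz":0,"roll":0,"jaw":1},{"dx":0,"dy":-3,"dz":0,"roll":0,"jaw":1},{"dx":0,"dy":-3,"dz":0,"roll":0,"jaw":1},{"dx":0,"dy":-3,"dz":0,"roll":0,"jaw":1},{"dx":0,"dy":-3,"dz":0,"roll":0,"jaw":1},{"dx":0,"dy":-3,"dz":0,"roll":0,"jaw":1},{"dx":0,"dy":-3,"dz":0,"roll":0,"jaw":1},{"dx":0,"dy":-3,"dz":0,"roll":0,"jaw":1},{"dx":0,"dy":-3,"dz":0,"roll":0,"jaw":1},{"dx":0,"dy":-3,"dz":0,"roll":0,"jaw":1},{"dx":0,"dy":0,"dz":0,"roll":0,"jaw":1}]'

```text
time_s: 22.77
ee_pos: [0.5299, -0.2567, 0.0055]
eef_rot: [-3.141, 0.0, 3.096]
force: [0.3, 0.0, -0.5]
grip_width: 0.0108
grip_force: 60.0
```

```bash
python3 st3.py
```

```text
[ 0.5299 -0.2567  0.0055] [ 0.3  0.  -0.5] 22.77
wrist 449 [ 0.617 -0.108] [0.002 0.04 ] [[0.597000002861023, -0.1080000028014183], [0.6370000243186951, -0.10999999940395355], [0.6370000243186951, -0.1080000028014183], [0.597000002861023, -0.10599999874830246]] z 0.0053
side 39 [ 0.604 -0.286] [0.026 0.038] [[0.5839999914169312, -0.2980000078678131], [0.621999979019165, -0.3009999990463257], [0.6240000128746033, -0.2750000059604645], [0.5860000252723694, -0.2720000147819519]] z 0.0053
```

Call:
send_rows --rows '[{"dx":0,"dy":3,"dz":0,"roll":0,"jaw":1},{"dx":-2.5,"dy":0,"dz":0,"roll":0,"jaw":1},{"dx":0.3,"dy":-3,"dz":0,"roll":0,"jaw":1},{"dx":0.6,"dy":-3,"dz":0,"roll":0,"jaw":1},{"dx":0.6,"dy":-3,"dz":0,"roll":0,"jaw":1},{"dx":0.6,"dy":-3,"dz":0,"roll":0,"jaw":1},{"dx":0.6,"dy":-3,"dz":0,"roll":0,"jaw":1},{"dx":0.6,"dy":-3,"dz":0,"roll":0,"jaw":1},{"dx":0.6,"dy":-3,"dz":0,"roll":0,"jaw":1},{"dx":0.6,"dy":-3,"dz":0,"roll":0,"jaw":1},{"dx":0,"dy":0,"dz":0,"roll":0,"jaw":1}]'

```text
time_s: 23.83
ee_pos: [0.5268, -0.2776, 0.0055]
eef_rot: [-3.141, 0.0, 3.096]
force: [0.5, 0.1, -0.1]
grip_width: 0.0108
grip_force: 60.0
```

```bash
python3 st3.py
```

```text
[ 0.5268 -0.2776  0.0055] [ 0.5  0.1 -0.1] 23.83
wrist 479 [ 0.604 -0.288] [0.011 0.03 ] [[0.5879999995231628, -0.2930000126361847], [0.6190000176429749, -0.29499998688697815], [0.6190000176429749, -0.2840000092983246], [0.5889999866485596, -0.28200000524520874]] z 0.0042
side 51 [ 0.593 -0.298] [0.054 0.022] [[0.5640000104904175, -0.296999990940094], [0.5720000267028809, -0.3179999887943268], [0.6230000257492065, -0.29899999499320984], [0.6150000095367432, -0.27799999713897705]] z 0.0057
```

Call:
send_rows --rows '[{"dx":0,"dy":5,"dz":0,"roll":0,"jaw":1},{"dx":20,"dy":5,"dz":-20,"roll":0,"jaw":1},{"dx":35,"dy":20,"dz":-20,"roll":0,"jaw":1},{"dx":25,"dy":30,"dz":-20,"roll":0,"jaw":1},{"dx":0,"dy":30,"dz":0,"roll":0,"jaw":1}]'

```text
time_s: 24.4
ee_pos: [0.4527, -0.1862, 0.0656]
eef_rot: [-3.14, 0.002, 3.095]
force: [1.1, 0.4, -0.3]
grip_width: 0.0107
grip_force: 60.0
```

```bash
python3 st3.py; python3 - <<'E'
from h import *
o=get_obs()
c=camera("side");a=c["frame"][130:200,280:360];t=camera("top")["frame"][185:235,395:465]
save("v1",np.hstack([cv2.resize(a,(400,350)),cv2.resize(t,(400,350))]),1)
E
```

```text
[ 0.4527 -0.1862  0.0656] [ 1.1  0.4 -0.3] 24.4
wrist 264 [ 0.57  -0.311] [0.034 0.01 ] [[0.5519999861717224, -0.30799999833106995], [0.5540000200271606, -0.3179999887943268], [0.5870000123977661, -0.3140000104904175], [0.5860000252723694, -0.30300000309944153]] z 0.0042
side 88 [ 0.584 -0.302] [0.081 0.029] [[0.5410000085830688, -0.29600000381469727], [0.546999990940094, -0.3240000009536743], [0.6259999871253967, -0.3070000112056732], [0.6200000047683716, -0.27900001406669617]] z 0.0051
top 102 [ 0.575 -0.303] [0.058 0.02 ] [[0.5440000295639038, -0.30300000309944153], [0.5509999990463257, -0.32199999690055847], [0.6050000190734863, -0.3019999861717224], [0.5989999771118164, -0.28299999237060547]] z 0.0056
```

View pics/v1.png

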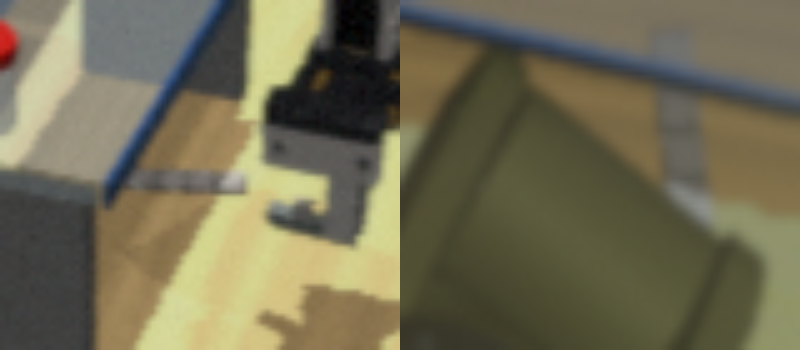

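The left crop shows the strip sticking out from under the shelf, with its front end at (240,183), and the clip still held at (290,213). This also uses up my picture allowance, so I'll rely on numbers from here.

New idea: tilt the clip tip-down in the pads by lifting it against the underside of the board edge. Its tip can then reach behind the strip as a hook.

Call:
send_rows --rows '[{"dx":0,"dy":0,"dz":-35,"roll":0,"jaw":1},{"dx":-25,"dy":-5,"dz":-5,"roll":0,"jaw":1},{"dx":-25,"dy":-5,"dz":0,"roll":0,"jaw":1},{"dx":-20,"dy":0,"dz":0,"roll":0,"jaw":1},{"dx":-9,"dy":0,"dz":0,"roll":0,"jaw":1},{"dx":0,"dy":0,"dz":0,"roll":0,"jaw":1}]'

```text
time_s: 25.15
ee_pos: [0.5345, -0.2009, 0.1021]
eef_rot: [3.141, -0.001, 3.096]
force: [-0.5, 0.8, -1.2]
grip_width: 0.0105
grip_force: 60.0
```

Call:
send_rows --rows '[{"dx":0,"dy":0,"dz":-5,"roll":0,"jaw":1},{"dx":0,"dy":0,"dz":-5,"roll":0,"jaw":1},{"dx":0,"dy":0,"dz":-4,"roll":0,"jaw":1},{"dx":0,"dy":0,"dz":0,"roll":0,"jaw":1}]'

```text
time_s: 25.48
ee_pos: [0.5328, -0.2004, 0.1179]
eef_rot: [-3.141, 0.0, 3.096]
force: [-0.6, -0.6, -3.0]
grip_width: 0.0109
grip_force: 59.5
```

Call:
send_rows --rows '[{"dx":0,"dy":0,"dz":-3,"roll":0,"jaw":1},{"dx":0,"dy":0,"dz":-3,"roll":0,"jaw":1},{"dx":0,"dy":0,"dz":-3,"roll":0,"jaw":1},{"dx":0,"dy":0,"dz":0,"roll":0,"jaw":1}]'

```text
time_s: 25.82
ee_pos: [0.533, -0.2002, 0.1262]
eef_rot: [3.141, -0.001, 3.097]
force: [-2.5, -0.4, -8.1]
grip_width: 0.0105
grip_force: 60.0
```

Call:
send_rows --rows '[{"dx":0,"dy":0,"dz":-3,"roll":0,"jaw":1},{"dx":0,"dy":0,"dz":-3,"roll":0,"jaw":1},{"dx":0,"dy":0,"dz":-2,"roll":0,"jaw":1},{"dx":0,"dy":0,"dz":0,"roll":0,"jaw":1}]'

```text
time_s: 26.15
ee_pos: [0.5333, -0.2002, 0.1345]
eef_rot: [-3.141, 0.0, 3.097]
force: [-2.4, -0.2, -7.8]
grip_width: 0.0103
grip_force: 60.0
```

Call:
send_rows --rows '[{"dx":0,"dy":0,"dz":8,"roll":0,"jaw":1},{"dx":30,"dy":0,"dz":5,"roll":0,"jaw":1},{"dx":40,"dy":0,"dz":0,"roll":0,"jaw":1},{"dx":0,"dy":0,"dz":0,"roll":0,"jaw":1}]'

```text
time_s: 26.48
ee_pos: [0.4582, -0.1959, 0.1195]
eef_rot: [3.14, -0.004, 3.096]
force: [0.8, 0.9, -0.2]
grip_width: 0.0103
grip_force: 60.0
```

```bash
cat > st4.py <<'E'
from h import *
from scipy.spatial.transform import Rotation as Ro
o=get_obs();R=Ro.from_euler("xyz",o["eef_rot"]).as_matrix();c=camera("side");h=cv2.cvtColor(c["frame"],cv2.COLOR_RGB2HSV)
L=(D(c)-o["ee_pos"])@R*1000
q=L[(L[...,0]<-9)&(L[...,0]>-70)&(np.abs(L[...,1])<14)&(L[...,2]>-25)&(L[...,2]<45)]
for a in range(-66,-8,6):
    g=q[np.abs(q[:,0]-a)<3]
    if len(g):print(a,len(g),"y",g[:,1].min().round(1),g[:,1].max().round(1),"z",np.sort(g[:,2]).round(0)[::max(1,len(g)//6)])
print(o["ee_pos"])
E
python3 st4.py
```

```text
-48 6 y -12.3 -0.1 z [ 3.  7.  8. 10. 11. 15.]
-42 10 y -10.9 3.0 z [ 3.  4.  4.  5.  5.  6.  7.  8. 13. 14.]
-36 7 y -7.1 3.6 z [-12. -10.  -0.   0.   2.   8.  12.]
-30 15 y -5.7 8.2 z [-14. -12. -10.  -7.  -2.   2.   4.   9.]
-24 14 y -3.6 8.1 z [-14. -12.  -9.  -5.  -4.   0.   5.]
-18 10 y -6.1 7.1 z [-6. -6. -4. -3. -2. -1.  3.  3.  5.  6.]
-12 5 y 5.5 11.5 z [-8. -8. -5. -1.  1.]
[ 0.45822586 -0.19587489  0.11945438]
```

Pitched about 20°. Now to hook from the right side of the slanted strip and sweep left, drawing outwards.

Call:
send_rows --rows '[{"dx":0,"dy":-34,"dz":0,"roll":0,"jaw":1},{"dx":0,"dy":-34,"dz":20,"roll":0,"jaw":1},{"dx":-10,"dy":-34,"dz":25,"roll":0,"jaw":1},{"dx":-20,"dy":-34,"dz":30,"roll":0,"jaw":1},{"dx":-15,"dy":0,"dz":20,"roll":0,"jaw":1},{"dx":0,"dy":0,"dz":4,"roll":0,"jaw":1},{"dx":0,"dy":0,"dz":0,"roll":0,"jaw":1}]'

```text
time_s: 27.12
ee_pos: [0.4992, -0.3278, 0.0264]
eef_rot: [3.141, -0.001, 3.097]
force: [0.1, 0.5, -1.0]
grip_width: 0.0104
grip_force: 60.0
```

Call:
send_rows --rows '[{"dx":-12,"dy":0,"dz":0,"roll":0,"jaw":1},{"dx":-12,"dy":0,"dz":0,"roll":0,"jaw":1},{"dx":-6,"dy":0,"dz":0,"roll":0,"jaw":1},{"dx":0,"dy":0,"dz":0,"roll":0,"jaw":1},{"dx":0,"dy":0,"dz":0,"roll":0,"jaw":1}]'

```text
time_s: 27.53
ee_pos: [0.5291, -0.3292, 0.0287]
eef_rot: [-3.141, 0.001, 3.097]
force: [-0.4, 0.7, -0.7]
grip_width: 0.0102
grip_force: 60.0
```

```bash
python3 st3.py; python3 st4.py
```

```text
[ 0.5291 -0.3292  0.0287] [-0.4  0.7 -0.7] 27.53
wrist 115 [ 0.55  -0.302] [0.011 0.004] [[0.5440000295639038, -0.3009999990463257], [0.5450000166893005, -0.3050000071525574], [0.5559999942779541, -0.3019999861717224], [0.5550000071525574, -0.2980000078678131]] z 0.0043
side 79 [ 0.585 -0.299] [0.078 0.026] [[0.5440000295639038, -0.29600000381469727], [0.550000011920929, -0.32100000977516174], [0.625, -0.3019999861717224], [0.6190000176429749, -0.2770000100135803]] z 0.0058
-66 8 y -5.3 10.5 z [25. 25. 27. 27. 29. 29. 30. 31.]
-60 9 y -12.1 12.1 z [25. 25. 26. 27. 27. 28. 29. 29. 29.]
-54 7 y -12.9 10.3 z [23. 24. 25. 25. 26. 29. 30.]
-48 12 y -13.3 9.4 z [ 8. 11. 25. 26. 28. 29.]
-42 11 y -12.8 7.0 z [ 2.  3.  8. 11. 15. 26. 26. 26. 26. 27. 28.]
-36 15 y -8.3 13.5 z [-10.  -4.   1.   5.  13.  25.  26.  31.]
-30 18 y -12.0 8.9 z [-12.  -7.  -1.   7.  14.  28.]
-24 15 y -11.8 12.9 z [-15.  -7.  -3.  -0.   3.  22.  26.  29.]
-18 16 y -10.2 13.5 z [-7. -3.  1.  6. 23. 24. 27. 28.]
-12 11 y -5.2 12.5 z [-11.  -7.  -4.   2.  23.  24.  27.  27.  28.  29.  30.]
[ 0.5286027  -0.32938217  0.02818392]
```

Call:
send_rows --rows '[{"dx":0,"dy":0,"dz":5,"roll":0,"jaw":1},{"dx":0,"dy":0,"dz":4,"roll":0,"jaw":1},{"dx":0,"dy":0,"dz":0,"roll":0,"jaw":1}]'

```text
time_s: 27.98
ee_pos: [0.5284, -0.3292, 0.0177]
eef_rot: [3.141, -0.001, 3.097]
force: [0.4, -0.4, -0.1]
grip_width: 0.0104
grip_force: 60.0
```

Call:
send_rows --rows '[{"dx":0,"dy":0,"dz":1.5,"roll":0,"jaw":1},{"dx":0,"dy":0,"dz":1.5,"roll":0,"jaw":1},{"dx":0,"dy":0,"dz":0,"roll":0,"jaw":1}]'

```text
time_s: 28.23
ee_pos: [0.529, -0.3294, 0.0157]
eef_rot: [-3.142, 0.0, 3.097]
force: [0.1, 0.1, 1.7]
grip_width: 0.0108
grip_force: 60.0
```

Call:
send_rows --rows '[{"dx":0,"dy":3,"dz":-1,"roll":0,"jaw":1},{"dx":0,"dy":3,"dz":0,"roll":0,"jaw":1},{"dx":0.6,"dy":3,"dz":0,"roll":0,"jaw":1},{"dx":0.8,"dy":3,"dz":0,"roll":0,"jaw":1},{"dx":0.8,"dy":3,"dz":0,"roll":0,"jaw":1},{"dx":0.8,"dy":3,"dz":0,"roll":0,"jaw":1},{"dx":0.8,"dy":3,"dz":0,"roll":0,"jaw":1},{"dx":0.8,"dy":3,"dz":0,"roll":0,"jaw":1},{"dx":0,"dy":0,"dz":0,"roll":0,"jaw":1}]'

```text
time_s: 28.98
ee_pos: [0.5253, -0.3046, 0.0168]
eef_rot: [3.141, -0.0, 3.097]
force: [-1.1, 0.3, 1.7]
grip_width: 0.0102
grip_force: 60.0
```

```bash
python3 st3.py
```

```text
[ 0.5253 -0.3046  0.0168] [-1.1  0.3  1.7] 28.98
wrist 89 [ 0.561 -0.3  ] [0.003 0.017] [[0.5519999861717224, -0.3009999990463257], [0.5690000057220459, -0.3019999861717224], [0.5690000057220459, -0.29899999499320984], [0.5519999861717224, -0.2980000078678131]] z 0.0041
wrist 562 [ 0.61 -0.3 ] [0.011 0.028] [[0.5960000157356262, -0.3050000071525574], [0.6240000128746033, -0.3059999942779541], [0.625, -0.29499998688697815], [0.5960000157356262, -0.2930000126361847]] z 0.0042
side 83 [ 0.583 -0.296] [0.03  0.076] [[0.5440000295639038, -0.30799999833106995], [0.6200000047683716, -0.3149999976158142], [0.621999979019165, -0.2849999964237213], [0.5460000038146973, -0.27799999713897705]] z 0.0057
```

Call:
send_rows --rows '[{"dx":0,"dy":-4,"dz":0,"roll":0,"jaw":1},{"dx":18,"dy":0,"dz":0,"roll":0,"jaw":1},{"dx":0,"dy":4,"dz":0,"roll":0,"jaw":1},{"dx":0.2,"dy":3.5,"dz":0,"roll":0,"jaw":1},{"dx":0.2,"dy":3.5,"dz":0,"roll":0,"jaw":1},{"dx":0.2,"dy":3.5,"dz":0,"roll":0,"jaw":1},{"dx":0.2,"dy":3.5,"dz":0,"roll":0,"jaw":1},{"dx":0.2,"dy":3.5,"dz":0,"roll":0,"jaw":1},{"dx":0.2,"dy":3.5,"dz":0,"roll":0,"jaw":1},{"dx":0,"dy":3.5,"dz":0,"roll":0,"jaw":1},{"dx":0,"dy":3.5,"dz":0,"roll":0,"jaw":1},{"dx":0,"dy":0,"dz":0,"roll":0,"jaw":1}]'

```text
time_s: 30.13
ee_pos: [0.5075, -0.2757, 0.0168]
eef_rot: [3.141, -0.0, 3.097]
force: [0.6, -0.3, 1.5]
grip_width: 0.0103
grip_force: 60.0
```

```bash
python3 st3.py
```

```text
[ 0.5075 -0.2757  0.0168] [ 0.6 -0.3  1.5] 30.13
wrist 36 [ 0.55  -0.272] [0.004 0.003] [[0.5479999780654907, -0.27300000190734863], [0.5509999990463257, -0.27399998903274536], [0.5519999861717224, -0.27000001072883606], [0.5490000247955322, -0.27000001072883606]] z 0.0037
wrist 849 [ 0.594 -0.282] [0.02  0.033] [[0.5759999752044678, -0.28999999165534973], [0.609000027179718, -0.29499998688697815], [0.6119999885559082, -0.2750000059604645], [0.5789999961853027, -0.27000001072883606]] z 0.0042
side 83 [ 0.585 -0.285] [0.027 0.09 ] [[0.5389999747276306, -0.2770000100135803], [0.6200000047683716, -0.31700000166893005], [0.6309999823570251, -0.2930000126361847], [0.5509999990463257, -0.2529999911785126]] z 0.0056
```

Call:
send_rows --rows '[{"dx":0,"dy":-2,"dz":-10,"roll":0,"jaw":1},{"dx":0,"dy":16,"dz":0,"roll":0,"jaw":1},{"dx":-10,"dy":16,"dz":0,"roll":0,"jaw":1},{"dx":-12,"dy":0,"dz":0,"roll":0,"jaw":1},{"dx":-4,"dy":0,"dz":0,"roll":0,"jaw":1},{"dx":0,"dy":0,"dz":5,"roll":0,"jaw":1},{"dx":0,"dy":0,"dz":5,"roll":0,"jaw":1},{"dx":0,"dy":0,"dz":0,"roll":0,"jaw":1}]'

```text
time_s: 30.95
ee_pos: [0.5344, -0.2474, 0.0163]
eef_rot: [3.141, -0.001, 3.096]
force: [-1.8, 0.3, 0.2]
grip_width: 0.0105
grip_force: 60.0
```

Call:
send_rows --rows '[{"dx":0,"dy":-3,"dz":0,"roll":0,"jaw":1},{"dx":0,"dy":-3,"dz":0,"roll":0,"jaw":1},{"dx":0.6,"dy":-3,"dz":0,"roll":0,"jaw":1},{"dx":0.8,"dy":-3,"dz":0,"roll":0,"jaw":1},{"dx":0.8,"dy":-3,"dz":0,"roll":0,"jaw":1},{"dx":0.8,"dy":-3,"dz":0,"roll":0,"jaw":1},{"dx":0,"dy":0,"dz":0,"roll":0,"jaw":1}]'

```text
time_s: 31.53
ee_pos: [0.5309, -0.2661, 0.0169]
eef_rot: [-3.141, 0.0, 3.096]
force: [-0.2, -0.1, 1.5]
grip_width: 0.0106
grip_force: 60.0
```

```bash
python3 st3.py
```

```text
[ 0.5309 -0.2661  0.0169] [-0.2 -0.1  1.5] 31.53
wrist 353 [ 0.623 -0.108] [0.003 0.033] [[0.6069999933242798, -0.10899999737739563], [0.6399999856948853, -0.11100000143051147], [0.6399999856948853, -0.10700000077486038], [0.6069999933242798, -0.10599999874830246]] z 0.0054
side 48 [ 0.598 -0.297] [0.021 0.049] [[0.5720000267028809, -0.3009999990463257], [0.6200000047683716, -0.31299999356269836], [0.625, -0.2930000126361847], [0.5770000219345093, -0.2809999883174896]] z 0.0059
```

The strip pivots about its rear end whenever I push ahead of its centre, so the tip needs to reach past the centre. I'll square the strip up, then relevel and regrip the clip with more overhang.

Call:
send_rows --rows '[{"dx":0,"dy":-3,"dz":0,"roll":0,"jaw":1},{"dx":0,"dy":-3,"dz":0,"roll":0,"jaw":1},{"dx":0,"dy":-3,"dz":0,"roll":0,"jaw":1},{"dx":0,"dy":-2,"dz":0,"roll":0,"jaw":1},{"dx":0,"dy":5,"dz":0,"roll":0,"jaw":1},{"dx":35,"dy":10,"dz":0,"roll":0,"jaw":1},{"dx":40,"dy":20,"dz":0,"roll":0,"jaw":1},{"dx":10,"dy":20,"dz":0,"roll":0,"jaw":1},{"dx":0,"dy":0,"dz":5,"roll":0,"jaw":1},{"dx":0,"dy":0,"dz":5,"roll":0,"jaw":1},{"dx":0,"dy":0,"dz":3,"roll":0,"jaw":1}]' --force 20

```text
time_s: 32.6
ee_pos: [0.4513, -0.2194, 0.0036]
eef_rot: [-3.141, 0.001, 3.097]
force: [-1.0, -0.5, 2.3]
grip_width: 0.0118
grip_force: 20.0
```

```bash
python3 st3.py
```

```text
[ 0.4513 -0.2194  0.0036] [-1.  -0.5  2.3] 32.6
wrist 50 [ 0.454 -0.219] [0.011 0.002] [[0.453000009059906, -0.22499999403953552], [0.45500001311302185, -0.22499999403953552], [0.45500001311302185, -0.21400000154972076], [0.453000009059906, -0.21400000154972076]] z 0.0069
side 80 [ 0.584 -0.305] [0.025 0.075] [[0.5460000038146973, -0.31700000166893005], [0.6209999918937683, -0.3179999887943268], [0.6209999918937683, -0.2919999957084656], [0.5460000038146973, -0.2919999957084656]] z 0.0055
top 104 [ 0.575 -0.303] [0.051 0.022] [[0.5490000247955322, -0.2939999997615814], [0.550000011920929, -0.3149999976158142], [0.6010000109672546, -0.31299999356269836], [0.6000000238418579, -0.29100000858306885]] z 0.006
```

Call:
send_rows --rows '[{"dx":0,"dy":0,"dz":1,"roll":0,"jaw":1},{"dx":0,"dy":0,"dz":0,"roll":0,"jaw":0.65},{"dx":0,"dy":0,"dz":0,"roll":0,"jaw":0.65},{"dx":2.5,"dy":0,"dz":0,"roll":0,"jaw":0.65},{"dx":0,"dy":0,"dz":0,"roll":0,"jaw":0.65},{"dx":0,"dy":0,"dz":0,"roll":0,"jaw":1},{"dx":0,"dy":0,"dz":0,"roll":0,"jaw":1},{"dx":0,"dy":0,"dz":0,"roll":0,"jaw":1},{"dx":0,"dy":0,"dz":-3,"roll":0,"jaw":1},{"dx":0,"dy":0,"dz":0,"roll":0,"jaw":1}]' --force 50

```text
time_s: 33.58
ee_pos: [0.4484, -0.2191, 0.0062]
eef_rot: [-3.141, 0.0, 3.097]
force: [-0.1, -0.3, 0.3]
grip_width: 0.0091
grip_force: 50.0
```

```bash
python3 st4.py
```

```text
-66 8 y -3.3 13.2 z [2. 3. 4. 5. 6. 7. 8. 8.]
-60 8 y -7.5 11.0 z [-0.  4.  5.  5.  7.  7.  7.  7.]
-54 11 y -8.8 12.3 z [-5. -3. -3.  0.  3.  5.  6.  7.  8.  8.  8.]
-48 17 y -8.2 12.8 z [-11.  -7.  -6.  -3.   0.   4.   7.   7.   9.]
-42 15 y -6.8 11.8 z [-9. -7. -5. -2.  1.  6.  9.  9.]
-36 11 y -2.8 7.2 z [-18. -15. -15. -11.  -5.  -4.  -1.   3.   7.   7.   8.]
-30 18 y -3.1 10.7 z [-23. -18. -11.  -4.   2.   7.]
-24 18 y -4.4 13.5 z [-22. -18.  -8.  -5.  -2.   5.]
-18 14 y -7.7 11.3 z [-9. -8. -7. -5.  1.  4.  4.]
-12 10 y -5.1 13.4 z [-12. -10.  -7.  -1.   5.   5.   5.   6.   6.  11.]
[ 0.44841886 -0.21910492  0.0062282 ]
```

Call:
send_rows --rows '[{"dx":-10,"dy":-28,"dz":1,"roll":0,"jaw":1},{"dx":-15,"dy":-27,"dz":0.5,"roll":0,"jaw":1},{"dx":-20,"dy":0,"dz":0,"roll":0,"jaw":1},{"dx":-20,"dy":0,"dz":0,"roll":0,"jaw":1},{"dx":-14,"dy":0,"dz":0,"roll":0,"jaw":1},{"dx":-6,"dy":0,"dz":0,"roll":0,"jaw":1},{"dx":-1,"dy":0,"dz":0,"roll":0,"jaw":1},{"dx":0,"dy":0,"dz":0,"roll":0,"jaw":1},{"dx":0,"dy":0,"dz":0,"roll":0,"jaw":1}]'

```text
time_s: 34.38
ee_pos: [0.531, -0.2777, 0.0042]
eef_rot: [3.141, -0.001, 3.097]
force: [0.4, -0.4, -0.3]
grip_width: 0.0091
grip_force: 50.0
```

Call:
send_rows --rows '[{"dx":0,"dy":-3,"dz":0,"roll":0,"jaw":1},{"dx":0,"dy":-3,"dz":0,"roll":0,"jaw":1},{"dx":0.4,"dy":-3,"dz":0,"roll":0,"jaw":1},{"dx":0.7,"dy":-3,"dz":0,"roll":0,"jaw":1},{"dx":0.7,"dy":-3,"dz":0,"roll":0,"jaw":1},{"dx":0.7,"dy":-3,"dz":0,"roll":0,"jaw":1},{"dx":0.7,"dy":-3,"dz":0,"roll":0,"jaw":1},{"dx":0,"dy":0,"dz":0,"roll":0,"jaw":1}]'

```text
time_s: 35.05
ee_pos: [0.5273, -0.2993, 0.0043]
eef_rot: [-3.142, -0.0, 3.096]
force: [0.7, -0.9, -0.3]
grip_width: 0.0091
grip_force: 50.0
```

```bash
python3 st3.py
```

```text
[ 0.5273 -0.2993  0.0043] [ 0.7 -0.9 -0.3] 35.05
wrist 55 [ 0.533 -0.299] [0.008 0.001] [[0.5320000052452087, -0.30300000309944153], [0.5329999923706055, -0.30300000309944153], [0.5339999794960022, -0.29499998688697815], [0.5329999923706055, -0.29499998688697815]] z 0.0066
wrist 263 [ 0.605 -0.31 ] [0.007 0.028] [[0.5910000205039978, -0.31299999356269836], [0.6179999709129333, -0.3149999976158142], [0.6190000176429749, -0.30799999833106995], [0.5910000205039978, -0.3059999942779541]] z 0.0042
side 33 [ 0.603 -0.317] [0.038 0.023] [[0.5830000042915344, -0.3070000112056732], [0.5849999785423279, -0.33000001311302185], [0.6230000257492065, -0.32600000500679016], [0.6209999918937683, -0.30300000309944153]] z 0.005
```

Call:
send_rows --rows '[{"dx":0,"dy":2,"dz":0,"roll":0,"jaw":1},{"dx":-3,"dy":0,"dz":0,"roll":0,"jaw":1},{"dx":0,"dy":-3,"dz":0,"roll":0,"jaw":1},{"dx":1,"dy":-3,"dz":0,"roll":0,"jaw":1},{"dx":1,"dy":-3,"dz":0,"roll":0,"jaw":1},{"dx":1,"dy":-3,"dz":0,"roll":0,"jaw":1},{"dx":1,"dy":-3,"dz":0,"roll":0,"jaw":1},{"dx":1,"dy":-3,"dz":0,"roll":0,"jaw":1},{"dx":1,"dy":-3,"dz":0,"roll":0,"jaw":1},{"dx":0,"dy":4,"dz":0,"roll":0,"jaw":1},{"dx":30,"dy":25,"dz":-10,"roll":0,"jaw":1},{"dx":40,"dy":30,"dz":-30,"roll":0,"jaw":1}]'

```text
time_s: 36.2
ee_pos: [0.4654, -0.2628, 0.0329]
eef_rot: [3.139, -0.004, 3.096]
force: [-0.5, -0.5, 0.7]
grip_width: 0.0089
grip_force: 50.0
```

```bash
python3 st3.py
```

```text
[ 0.4654 -0.2628  0.0329] [-0.5 -0.5  0.7] 36.2
wrist 104 [ 0.593 -0.104] [0.008 0.008] [[0.5889999866485596, -0.10000000149011612], [0.5889999866485596, -0.1080000028014183], [0.597000002861023, -0.1080000028014183], [0.597000002861023, -0.10000000149011612]] z 0.0051
```

Call:
send_rows --rows '[{"dx":20,"dy":40,"dz":-20,"roll":0,"jaw":1},{"dx":20,"dy":40,"dz":-20,"roll":0,"jaw":1},{"dx":0,"dy":30,"dz":0,"roll":0,"jaw":1}]'

```text
time_s: 36.6
ee_pos: [0.4373, -0.1644, 0.0715]
eef_rot: [-3.141, 0.002, 3.095]
force: [0.2, 0.1, 0.5]
grip_width: 0.009
grip_force: 50.0
```

```bash
sed -i 's/>-.33)/>-.40)/' st3.py; python3 st3.py
```

```text
[ 0.4373 -0.1644  0.0715] [0.2 0.1 0.5] 36.6
wrist 988 [ 0.565 -0.346] [0.043 0.021] [[0.5410000085830688, -0.3440000116825104], [0.5479999780654907, -0.3630000054836273], [0.5889999866485596, -0.3479999899864197], [0.5809999704360962, -0.32899999618530273]] z 0.004
side 83 [ 0.581 -0.34 ] [0.08  0.028] [[0.5389999747276306, -0.3409999907016754], [0.5490000247955322, -0.36800000071525574], [0.6230000257492065, -0.33799999952316284], [0.6129999756813049, -0.31200000643730164]] z 0.0055
top 118 [ 0.574 -0.342] [0.059 0.02 ] [[0.5429999828338623, -0.3440000116825104], [0.5509999990463257, -0.3630000054836273], [0.6050000190734863, -0.3409999907016754], [0.597000002861023, -0.32199999690055847]] z 0.0054
```

Measured against the two-point friction model, the last drag did gain about 2.5 mm, and there is far more room for a sweep to the left. So: bar to the right side of the strip, then a long leftward sweep with outward drag.

Call:
send_rows --rows '[{"dx":0,"dy":-40,"dz":0,"roll":0,"jaw":1},{"dx":0,"dy":-40,"dz":10,"roll":0,"jaw":1},{"dx":0,"dy":-40,"dz":20,"roll":0,"jaw":1},{"dx":-5,"dy":-40,"dz":10,"roll":0,"jaw":1},{"dx":-15,"dy":-38,"dz":5,"roll":0,"jaw":1},{"dx":-22,"dy":-8,"dz":18,"roll":0,"jaw":1},{"dx":-22,"dy":0,"dz":4,"roll":0,"jaw":1},{"dx":-20,"dy":0,"dz":0,"roll":0,"jaw":1},{"dx":-12,"dy":0,"dz":0,"roll":0,"jaw":1},{"dx":-4,"dy":0,"dz":0,"roll":0,"jaw":1},{"dx":0,"dy":0,"dz":0,"roll":0,"jaw":1}]'

```text
time_s: 37.67
ee_pos: [0.5282, -0.3736, 0.0029]
eef_rot: [3.141, -0.002, 3.097]
force: [-0.5, -0.5, -1.4]
grip_width: 0.011
grip_force: 50.0
```

```bash
python3 st3.py
```

```text
[ 0.5282 -0.3736  0.0029] [-0.5 -0.5 -1.4] 37.67
wrist 38 [ 0.532 -0.374] [0.01  0.001] [[0.531000018119812, -0.3779999911785126], [0.5320000052452087, -0.3790000081062317], [0.5329999923706055, -0.36899998784065247], [0.5320000052452087, -0.36899998784065247]] z 0.0076
side 73 [ 0.581 -0.339] [0.08  0.027] [[0.5389999747276306, -0.33899998664855957], [0.546999990940094, -0.36500000953674316], [0.6230000257492065, -0.33899998664855957], [0.6140000224113464, -0.3140000104904175]] z 0.005
```

Call:
send_rows --rows '[{"dx":0,"dy":4,"dz":-1,"roll":0,"jaw":1},{"dx":0,"dy":4,"dz":0,"roll":0,"jaw":1},{"dx":0,"dy":4,"dz":0,"roll":0,"jaw":1},{"dx":0,"dy":4,"dz":0,"roll":0,"jaw":1},{"dx":0,"dy":4,"dz":0,"roll":0,"jaw":1},{"dx":0,"dy":4,"dz":0,"roll":0,"jaw":1},{"dx":0,"dy":4,"dz":0,"roll":0,"jaw":1},{"dx":0.5,"dy":4,"dz":0,"roll":0,"jaw":1},{"dx":1,"dy":4,"dz":0,"roll":0,"jaw":1},{"dx":1,"dy":4,"dz":0,"roll":0,"jaw":1},{"dx":1,"dy":4,"dz":0,"roll":0,"jaw":1}]'

```text
time_s: 38.73
ee_pos: [0.527, -0.3281, 0.0052]
eef_rot: [-3.141, 0.0, 3.097]
force: [0.3, -1.1, 1.6]
grip_width: 0.0103
grip_force: 50.0
```

```bash
python3 st3.py
```

```text
[ 0.527  -0.3281  0.0052] [ 0.3 -1.1  1.6] 38.73
wrist 70 [ 0.556 -0.323] [0.002 0.017] [[0.5479999780654907, -0.3240000009536743], [0.5640000104904175, -0.32499998807907104], [0.5640000104904175, -0.3230000138282776], [0.5479999780654907, -0.32199999690055847]] z 0.0045
wrist 1261 [ 0.605 -0.329] [0.02  0.032] [[0.5860000252723694, -0.33399999141693115], [0.6179999709129333, -0.34200000762939453], [0.6230000257492065, -0.3230000138282776], [0.5910000205039978, -0.3149999976158142]] z 0.0042
side 91 [ 0.582 -0.323] [0.028 0.079] [[0.5410000085830688, -0.3269999921321869], [0.6169999837875366, -0.34599998593330383], [0.6240000128746033, -0.3190000057220459], [0.5479999780654907, -0.30000001192092896]] z 0.0059
```

Call:
send_rows --rows '[{"dx":0,"dy":-2,"dz":-13,"roll":0,"jaw":1},{"dx":0,"dy":22,"dz":0,"roll":0,"jaw":1},{"dx":-3,"dy":23,"dz":0,"roll":0,"jaw":1},{"dx":-1,"dy":0,"dz":8,"roll":0,"jaw":1},{"dx":0,"dy":0,"dz":6,"roll":0,"jaw":1},{"dx":0,"dy":-4,"dz":0,"roll":0,"jaw":1},{"dx":0,"dy":-4,"dz":0,"roll":0,"jaw":1},{"dx":0,"dy":-4,"dz":0,"roll":0,"jaw":1},{"dx":0,"dy":-4,"dz":0,"roll":0,"jaw":1},{"dx":0,"dy":0,"dz":0,"roll":0,"jaw":1}]'

```text
time_s: 39.72
ee_pos: [0.5319, -0.3028, 0.0046]
eef_rot: [-3.141, -0.0, 3.096]
force: [-5.6, -0.1, -0.0]
grip_width: 0.0106
grip_force: 50.0
```

Call:
send_rows --rows '[{"dx":1,"dy":-3,"dz":0,"roll":0,"jaw":1},{"dx":1,"dy":-3,"dz":0,"roll":0,"jaw":1},{"dx":1,"dy":-3,"dz":0,"roll":0,"jaw":1},{"dx":1,"dy":-3,"dz":0,"roll":0,"jaw":1},{"dx":1,"dy":-3,"dz":0,"roll":0,"jaw":1},{"dx":0,"dy":0,"dz":0,"roll":0,"jaw":1}]'

```text
time_s: 40.22
ee_pos: [0.5264, -0.317, 0.0042]
eef_rot: [-3.141, 0.0, 3.096]
force: [0.8, 0.7, -0.1]
grip_width: 0.0103
grip_force: 50.0
```

```bash
python3 st3.py
```

```text
[ 0.5264 -0.317   0.0042] [ 0.8  0.7 -0.1] 40.22
side 44 [ 0.594 -0.342] [0.051 0.023] [[0.5680000185966492, -0.3319999873638153], [0.5690000057220459, -0.3540000021457672], [0.6209999918937683, -0.35199999809265137], [0.6190000176429749, -0.32899999618530273]] z 0.0054
```

Body contact with the edge confirms the reach limit, and the strip's front is now only about 1–2 mm beyond fingertip reach. One more dragged sweep.

Call:
send_rows --rows '[{"dx":0,"dy":3,"dz":0,"roll":0,"jaw":1},{"dx":-4,"dy":0,"dz":0,"roll":0,"jaw":1},{"dx":0,"dy":-3,"dz":0,"roll":0,"jaw":1},{"dx":0.8,"dy":-3,"dz":0,"roll":0,"jaw":1},{"dx":1.2,"dy":-3,"dz":0,"roll":0,"jaw":1},{"dx":1.2,"dy":-3,"dz":0,"roll":0,"jaw":1},{"dx":1.2,"dy":-3,"dz":0,"roll":0,"jaw":1},{"dx":1.2,"dy":-3,"dz":0,"roll":0,"jaw":1},{"dx":1.2,"dy":-3,"dz":0,"roll":0,"jaw":1},{"dx":0,"dy":0,"dz":0,"roll":0,"jaw":1}]'

```text
time_s: 41.2
ee_pos: [0.5227, -0.3349, 0.0041]
eef_rot: [-3.141, 0.0, 3.096]
force: [0.1, 0.4, -0.1]
grip_width: 0.0104
grip_force: 50.0
```

```bash
python3 st3.py
```

```text
[ 0.5227 -0.3349  0.0041] [ 0.1  0.4 -0.1] 41.2
wrist 399 [ 0.599 -0.346] [0.011 0.028] [[0.5839999914169312, -0.3499999940395355], [0.6129999756813049, -0.35199999809265137], [0.6140000224113464, -0.34200000762939453], [0.5849999785423279, -0.3400000035762787]] z 0.0042
side 49 [ 0.591 -0.357] [0.059 0.028] [[0.5590000152587891, -0.3479999899864197], [0.5640000104904175, -0.37599998712539673], [0.621999979019165, -0.3659999966621399], [0.6179999709129333, -0.33799999952316284]] z 0.0051
```

That gained little. I'll now free the gripper by taking the clip to its bay (left), so I can try the fingertips on the strip directly.

Call:
send_rows --rows '[{"dx":0,"dy":4,"dz":0,"roll":0,"jaw":1},{"dx":35,"dy":5,"dz":-10,"roll":0,"jaw":1},{"dx":35,"dy":5,"dz":-20,"roll":0,"jaw":1},{"dx":0,"dy":30,"dz":-28,"roll":0,"jaw":1},{"dx":0,"dy":40,"dz":-12,"roll":0,"jaw":1},{"dx":0,"dy":41,"dz":-10,"roll":0,"jaw":1},{"dx":0,"dy":41,"dz":0,"roll":0,"jaw":1},{"dx":0,"dy":41,"dz":0,"roll":0,"jaw":1},{"dx":0,"dy":41,"dz":0,"roll":0,"jaw":1},{"dx":0,"dy":41,"dz":0,"roll":0,"jaw":1},{"dx":0,"dy":41,"dz":0,"roll":0,"jaw":1},{"dx":-5,"dy":41,"dz":0,"roll":0,"jaw":1}]'

```text
time_s: 42.35
ee_pos: [0.4738, 0.041, 0.0842]
eef_rot: [3.142, 0.0, 3.097]
force: [0.4, 0.4, 0.4]
grip_width: 0.0104
grip_force: 50.0
```

Call:
send_rows --rows '[{"dx":-15,"dy":38,"dz":0,"roll":0,"jaw":1},{"dx":-15,"dy":38,"dz":0,"roll":0,"jaw":1},{"dx":-17,"dy":37,"dz":0,"roll":0,"jaw":1},{"dx":-17,"dy":37,"dz":0,"roll":0,"jaw":1},{"dx":-17,"dy":37,"dz":0,"roll":0,"jaw":1},{"dx":-18,"dy":36,"dz":0,"roll":0,"jaw":1},{"dx":0,"dy":0,"dz":20,"roll":0,"jaw":1},{"dx":0,"dy":0,"dz":0,"roll":0,"jaw":1}]'

```text
time_s: 43.02
ee_pos: [0.5821, 0.2584, 0.0604]
eef_rot: [-3.14, -0.004, 3.099]
force: [-0.9, -1.3, -2.6]
grip_width: 0.0104
grip_force: 50.0
```

```bash
python3 st3.py; python3 - <<'E'
from h import *
c=camera("top");X=D(c);h=cv2.cvtColor(c["frame"],cv2.COLOR_RGB2HSV)
c0=np.load("top0.npy",allow_pickle=True).item();X0=D(c0);h0=cv2.cvtColor(c0["frame"],cv2.COLOR_RGB2HSV)
m=(h0[...,2]<45)&(X0[...,2]>.033)&(X0[...,2]<.048)&(X0[...,0]>.5)&(X0[...,0]<.72)&(X0[...,1]>.08)&(X0[...,1]<.36)
q=X0[m];r=cv2.minAreaRect(q[:,:2].astype(np.float32));print(m.sum(),r,cv2.boxPoints(r).round(3).tolist())
E
```

```text
[0.5821 0.2584 0.0604] [-0.9 -1.3 -2.6] 43.02
top 121 [ 0.57  -0.361] [0.062 0.021] [[0.5379999876022339, -0.3580000102519989], [0.5419999957084656, -0.3779999911785126], [0.6019999980926514, -0.36399999260902405], [0.5979999899864197, -0.3440000116825104]] z 0.0057
599 ((0.6188467144966125, 0.21923208236694336), (0.13242128491401672, 0.19753335416316986), 4.033441543579102) [[0.5460000038146973, 0.31299999356269836], [0.5600000023841858, 0.11599999666213989], [0.6919999718666077, 0.125], [0.6779999732971191, 0.32199999690055847]]
```

Call:
send_rows --rows '[{"dx":0,"dy":36,"dz":0,"roll":0,"jaw":1},{"dx":0,"dy":0,"dz":13,"roll":0,"jaw":1},{"dx":0,"dy":0,"dz":0,"roll":0,"jaw":1},{"dx":0,"dy":0,"dz":0,"roll":0,"jaw":0.5},{"dx":0,"dy":0,"dz":0,"roll":0,"jaw":0.5},{"dx":0,"dy":0,"dz":-30,"roll":0,"jaw":0.3},{"dx":0,"dy":0,"dz":-20,"roll":0,"jaw":0.3}]'

```text
time_s: 43.8
ee_pos: [0.5855, 0.292, 0.1028]
eef_rot: [3.142, 0.0, 3.096]
force: [0.6, -1.1, 1.7]
grip_width: 0.0317
grip_force: 0.0
```

```bash
cat > bl.py <<'E'
from h import *
o=get_obs();print(o["ee_pos"].round(4),round(o["time_s"],2))
B=np.array([.619,.219]);a=.07
for n in("side","top"):
    c=camera(n);X=D(c);h=cv2.cvtColor(c["frame"],cv2.COLOR_RGB2HSV)
    d=X[...,:2]-B;bx=d[...,0]*np.cos(a)+d[...,1]*np.sin(a);by=-d[...,0]*np.sin(a)+d[...,1]*np.cos(a)
    m=((h[...,2]>55)&(np.abs(bx)<.063)&(np.abs(by)<.1)&(X[...,2]<.06)&(X[...,2]>.0)).astype(np.uint8)
    k,l,st,ce=cv2.connectedComponentsWithStats(m)
    for i in range(1,k):
        if st[i,4]>12: s=l==i;print(n,st[i,4],"bx",bx[s].mean().round(3),np.percentile(bx[s],[3,97]).round(3),"by",by[s].mean().round(3),np.percentile(by[s],[3,97]).round(3),"z",X[s][:,2].min().round(3),X[s][:,2].max().round(3))
E
python3 bl.py
```

```text
[0.5855 0.292  0.1028] 43.8
side 97 bx -0.019 [-0.038  0.001] by -0.064 [-0.082 -0.032] z 0.004 0.038
side 16 bx 0.062 [0.06  0.063] by 0.081 [0.066 0.096] z 0.038 0.043
side 145 bx 0.008 [-0.016  0.03 ] by 0.066 [0.044 0.079] z 0.003 0.043
top 76 bx 0.004 [-0.058  0.06 ] by -0.099 [-0.1   -0.098] z 0.0 0.045
top 249 bx 0.005 [-0.033  0.044] by -0.065 [-0.076 -0.053] z 0.002 0.018
top 48 bx 0.005 [-0.002  0.024] by 0.006 [-0.001  0.018] z 0.005 0.055
```

```bash
python3 - <<'E'
from h import *
for f in("w2.npy","top0.npy","side0.npy"):
    c=np.load(f,allow_pickle=True).item();X=D(c)
    m=(X[...,0]>.42)&(X[...,0]<.50)&(X[...,1]>.24)&(X[...,1]<.31)
    for a,b in((.008,.02),(.02,.034),(.034,.05)):
        q=X[m&(X[...,2]>a)&(X[...,2]<b)]
        if len(q):print(f,a,len(q),q.mean(0).round(4),q.min(0).round(4),q.max(0).round(4))
E
```

```text
w2.npy 0.008 133 [0.4566 0.2737 0.0125] [0.4514 0.2691 0.0081] [0.4659 0.2836 0.0198]
w2.npy 0.02 96 [0.4566 0.2735 0.0281] [0.4534 0.2708 0.02  ] [0.4639 0.2794 0.0338]
w2.npy 0.034 137 [0.458  0.2755 0.0411] [0.4539 0.2717 0.034 ] [0.4634 0.2814 0.0448]
top0.npy 0.008 15 [0.4576 0.2729 0.0138] [0.4521 0.2685 0.0081] [0.4656 0.2805 0.0183]
top0.npy 0.02 5 [0.457  0.2727 0.0269] [0.4542 0.271  0.0238] [0.4605 0.2752 0.0302]
top0.npy 0.034 14 [0.4587 0.2752 0.0427] [0.4541 0.2708 0.0345] [0.4621 0.2817 0.0481]
side0.npy 0.008 27 [0.4571 0.2803 0.0128] [0.4495 0.2739 0.0086] [0.4656 0.2844 0.0185]
side0.npy 0.02 23 [0.4566 0.2792 0.0275] [0.4522 0.2718 0.0201] [0.4623 0.2832 0.0335]
side0.npy 0.034 20 [0.4582 0.2779 0.0408] [0.4548 0.2727 0.0344] [0.4633 0.2815 0.0468]
```

Call:
send_rows --rows '[{"dx":40,"dy":-7,"dz":0,"roll":0,"jaw":0.3},{"dx":40,"dy":-7,"dz":0,"roll":0,"jaw":0.3},{"dx":40,"dy":-7,"dz":0,"roll":0,"jaw":0.3},{"dx":6.7,"dy":0,"dz":20,"roll":0,"jaw":0.3},{"dx":0,"dy":0,"dz":30,"roll":0,"jaw":0.3},{"dx":0,"dy":0,"dz":28,"roll":0,"jaw":0.3},{"dx":0,"dy":0,"dz":11,"roll":0,"jaw":0.3},{"dx":0,"dy":0,"dz":0,"roll":0,"jaw":0.3}]' --force 20

```text
time_s: 44.57
ee_pos: [0.4566, 0.2765, 0.0098]
eef_rot: [-3.139, -0.004, 3.096]
force: [-0.0, -0.1, 0.1]
grip_width: 0.0328
grip_force: 0.0
```

Call:
send_rows --rows '[{"dx":0,"dy":0,"dz":0,"roll":0,"jaw":1},{"dx":0,"dy":0,"dz":0,"roll":0,"jaw":1},{"dx":0,"dy":0,"dz":0,"roll":0,"jaw":1},{"dx":0,"dy":0,"dz":0,"roll":0,"jaw":1}]'

```text
time_s: 44.9
ee_pos: [0.4584, 0.2779, 0.0131]
eef_rot: [3.141, 0.002, 3.097]
force: [-0.2, 0.5, 4.9]
grip_width: 0.0105
grip_force: 20.0
```

Call:
send_rows --rows '[{"dx":0,"dy":0,"dz":-35,"roll":0,"jaw":1},{"dx":0,"dy":0,"dz":-35,"roll":0,"jaw":1},{"dx":-32,"dy":-13.5,"dz":0,"roll":0,"jaw":1},{"dx":-32,"dy":-13.5,"dz":0,"roll":0,"jaw":1},{"dx":-32,"dy":-13.5,"dz":0,"roll":0,"jaw":1},{"dx":-32,"dy":-13.5,"dz":0,"roll":0,"jaw":1},{"dx":0,"dy":0,"dz":20,"roll":0,"jaw":1},{"dx":0,"dy":0,"dz":25,"roll":0,"jaw":1},{"dx":0,"dy":0,"dz":12,"roll":0,"jaw":1},{"dx":0,"dy":0,"dz":4,"roll":0,"jaw":1},{"dx":0,"dy":0,"dz":0,"roll":0,"jaw":1}]'

```text
time_s: 45.82
ee_pos: [0.5828, 0.2181, 0.0207]
eef_rot: [-3.141, -0.001, 3.097]
force: [-0.0, -0.5, 0.2]
grip_width: 0.0104
grip_force: 20.0
```

Call:
send_rows --rows '[{"dx":0,"dy":0,"dz":1,"roll":0,"jaw":0.6},{"dx":0,"dy":0,"dz":0,"roll":0,"jaw":0.6},{"dx":0,"dy":0,"dz":-30,"roll":0,"jaw":0.6},{"dx":0,"dy":0,"dz":-35,"roll":0,"jaw":0.3}]'

```text
time_s: 46.15
ee_pos: [0.5821, 0.2178, 0.0847]
eef_rot: [-3.14, -0.003, 3.097]
force: [0.3, -0.0, 0.2]
grip_width: 0.0224
grip_force: 0.0
```

```bash
python3 bl.py
```

```text
[0.5821 0.2178 0.0847] 46.15
side 79 bx 0.025 [0.006 0.043] by -0.063 [-0.08  -0.032] z 0.003 0.037
side 49 bx -0.028 [-0.041 -0.016] by -0.065 [-0.083 -0.033] z 0.004 0.038
side 75 bx 0.004 [-0.003  0.016] by 0.003 [-0.03   0.014] z 0.003 0.052
side 67 bx -0.037 [-0.043 -0.032] by 0.002 [-0.029  0.009] z 0.001 0.052
side 16 bx 0.061 [0.06  0.063] by 0.082 [0.064 0.099] z 0.037 0.042
side 146 bx 0.008 [-0.016  0.03 ] by 0.066 [0.047 0.078] z 0.005 0.043
top 73 bx 0.002 [-0.058  0.061] by -0.099 [-0.1   -0.098] z 0.001 0.047
top 200 bx 0.001 [-0.033  0.043] by -0.067 [-0.076 -0.055] z 0.001 0.018
```

Clip and stem are in their bays, the stem upright at block x -37 mm. Now trying the fingertips on the strip's protruding corner, with the body right at the board edge.

Call:
send_rows --rows '[{"dx":36,"dy":-20,"dz":0,"roll":0,"jaw":1},{"dx":36,"dy":-20,"dz":0,"roll":0,"jaw":1},{"dx":20,"dy":-36,"dz":0,"roll":0,"jaw":1},{"dx":0,"dy":-41,"dz":0,"roll":0,"jaw":1},{"dx":0,"dy":-41,"dz":0,"roll":0,"jaw":1},{"dx":0,"dy":-41,"dz":0,"roll":0,"jaw":1},{"dx":0,"dy":-41,"dz":0,"roll":0,"jaw":1},{"dx":0,"dy":-41,"dz":0,"roll":0,"jaw":1},{"dx":0,"dy":-41,"dz":0,"roll":0,"jaw":1},{"dx":0,"dy":-41,"dz":0,"roll":0,"jaw":1},{"dx":0,"dy":-41,"dz":0,"roll":0,"jaw":1},{"dx":0,"dy":-41,"dz":0,"roll":0,"jaw":1}]'

```text
time_s: 47.25
ee_pos: [0.4711, -0.2246, 0.0858]
eef_rot: [-3.141, 0.002, 3.097]
force: [0.9, 0.3, -0.7]
grip_width: 0.0007
grip_force: 0.0
```

Call:
send_rows --rows '[{"dx":0,"dy":-41,"dz":10,"roll":0,"jaw":1},{"dx":-10,"dy":-41,"dz":20,"roll":0,"jaw":1},{"dx":-20,"dy":-35,"dz":25,"roll":0,"jaw":1},{"dx":-20,"dy":-20,"dz":15,"roll":0,"jaw":1},{"dx":0,"dy":0,"dz":0,"roll":0,"jaw":1},{"dx":0,"dy":0,"dz":0,"roll":0,"jaw":1}]'

```text
time_s: 47.75
ee_pos: [0.5118, -0.3525, 0.0192]
eef_rot: [3.141, -0.001, 3.096]
force: [0.6, -0.8, 0.3]
grip_width: 0.0006
grip_force: 0.0
```

```bash
python3 st3.py
```

```text
[ 0.5118 -0.3525  0.0192] [ 0.6 -0.8  0.3] 47.75
wrist 317 [ 0.6   -0.356] [0.007 0.032] [[0.5839999914169312, -0.3580000102519989], [0.6150000095367432, -0.3610000014305115], [0.6159999966621399, -0.3540000021457672], [0.5839999914169312, -0.35100001096725464]] z 0.0043
side 78 [ 0.578 -0.359] [0.077 0.027] [[0.5370000004768372, -0.3580000102519989], [0.5450000166893005, -0.3840000033378601], [0.6179999709129333, -0.36000001430511475], [0.6100000143051147, -0.33399999141693115]] z 0.0055
top 37 [ 0.589 -0.356] [0.021 0.018] [[0.5799999833106995, -0.3659999966621399], [0.5979999899864197, -0.3659999966621399], [0.5979999899864197, -0.34599998593330383], [0.5799999833106995, -0.3449999988079071]] z 0.0058
```

Call:
send_rows --rows '[{"dx":-8,"dy":-4,"dz":7,"roll":0,"jaw":1},{"dx":-7,"dy":0,"dz":0,"roll":0,"jaw":1},{"dx":-2,"dy":0,"dz":0,"roll":0,"jaw":1},{"dx":-1,"dy":0,"dz":0,"roll":0,"jaw":1},{"dx":0,"dy":0,"dz":0,"roll":0,"jaw":1}]'

```text
time_s: 48.32
ee_pos: [0.5296, -0.3566, 0.0141]
eef_rot: [-3.141, -0.0, 3.098]
force: [-3.9, 1.0, 1.5]
grip_width: 0.0005
grip_force: 0.0
```

Call:
send_rows --rows '[{"dx":-0.8,"dy":0,"dz":0,"roll":0,"jaw":1},{"dx":0,"dy":0,"dz":3,"roll":0,"jaw":1},{"dx":0,"dy":0,"dz":3,"roll":0,"jaw":1},{"dx":0,"dy":0,"dz":1.5,"roll":0,"jaw":1},{"dx":0,"dy":0,"dz":0,"roll":0,"jaw":1}]'

```text
time_s: 48.73
ee_pos: [0.5293, -0.3568, 0.006]
eef_rot: [3.141, -0.002, 3.097]
force: [-11.5, -0.3, -0.7]
grip_width: 0.0003
grip_force: 0.0
```

Call:
send_rows --rows '[{"dx":0,"dy":0,"dz":1,"roll":0,"jaw":1},{"dx":0,"dy":0,"dz":1,"roll":0,"jaw":1},{"dx":0,"dy":0,"dz":0,"roll":0,"jaw":1}]'

```text
time_s: 48.98
ee_pos: [0.5294, -0.3569, 0.0045]
eef_rot: [3.141, -0.002, 3.097]
force: [-14.3, 0.1, 4.3]
grip_width: 0.0004
grip_force: 1.4
```

Fingertip contact on the strip's top: 4.3 N at z = 4.5 mm. Drawing out gently.

Call:
send_rows --rows '[{"dx":0,"dy":0,"dz":0.5,"roll":0,"jaw":1},{"dx":0.8,"dy":0,"dz":0,"roll":0,"jaw":1},{"dx":1.2,"dy":0,"dz":0,"roll":0,"jaw":1},{"dx":2,"dy":0,"dz":0,"roll":0,"jaw":1},{"dx":3,"dy":0,"dz":0,"roll":0,"jaw":1},{"dx":3,"dy":0,"dz":0,"roll":0,"jaw":1},{"dx":0,"dy":0,"dz":0,"roll":0,"jaw":1}]'

```text
time_s: 49.57
ee_pos: [0.5199, -0.3564, 0.0031]
eef_rot: [3.141, -0.001, 3.096]
force: [0.3, 0.7, 0.0]
grip_width: 0.0004
grip_force: 0.0
```

```bash
python3 st3.py
```

```text
[ 0.5199 -0.3564  0.0031] [0.3 0.7 0. ] 49.57
wrist 26 [ 0.552 -0.357] [0.001 0.008] [[0.5479999780654907, -0.3580000102519989], [0.5559999942779541, -0.3580000102519989], [0.5559999942779541, -0.3569999933242798], [0.5479999780654907, -0.3569999933242798]] z 0.0042
wrist 298 [ 0.594 -0.359] [0.006 0.028] [[0.5799999833106995, -0.3610000014305115], [0.6079999804496765, -0.3630000054836273], [0.6079999804496765, -0.3569999933242798], [0.5799999833106995, -0.35600000619888306]] z 0.0042
side 67 [ 0.574 -0.36 ] [0.076 0.027] [[0.5339999794960022, -0.35600000619888306], [0.5410000085830688, -0.38199999928474426], [0.6150000095367432, -0.36399999260902405], [0.6079999804496765, -0.33799999952316284]] z 0.0056
top 27 [ 0.59  -0.355] [0.015 0.017] [[0.5820000171661377, -0.34700000286102295], [0.5830000042915344, -0.36399999260902405], [0.5979999899864197, -0.3630000054836273], [0.597000002861023, -0.34599998593330383]] z 0.0051
```

It moved out about 4 mm before slipping. Repeating with more overlap.

Call:
send_rows --rows '[{"dx":0,"dy":-4,"dz":-7,"roll":0,"jaw":1},{"dx":-6,"dy":-2,"dz":0,"roll":0,"jaw":1},{"dx":-3.3,"dy":0,"dz":0,"roll":0,"jaw":1},{"dx":0,"dy":0,"dz":3,"roll":0,"jaw":1},{"dx":0,"dy":0,"dz":2,"roll":0,"jaw":1},{"dx":0,"dy":0,"dz":1.5,"roll":0,"jaw":1},{"dx":0,"dy":0,"dz":0,"roll":0,"jaw":1}]'

```text
time_s: 50.3
ee_pos: [0.5292, -0.3635, 0.0045]
eef_rot: [-3.141, -0.001, 3.098]
force: [-14.8, 1.6, 10.7]
grip_width: 0.0003
grip_force: 6.9
```

Call:
send_rows --rows '[{"dx":1,"dy":0,"dz":0,"roll":0,"jaw":1},{"dx":2,"dy":0,"dz":0,"roll":0,"jaw":1},{"dx":3,"dy":0,"dz":0,"roll":0,"jaw":1},{"dx":3,"dy":0,"dz":0,"roll":0,"jaw":1},{"dx":3,"dy":0,"dz":0,"roll":0,"jaw":1}]'

```text
time_s: 50.72
ee_pos: [0.5189, -0.363, 0.0049]
eef_rot: [-3.14, 0.003, 3.097]
force: [2.7, 1.3, 6.0]
grip_width: 0.0005
grip_force: 2.9
```

```bash
python3 st3.py
```

```text
[ 0.5189 -0.363   0.0049] [2.7 1.3 6. ] 50.72
wrist 26 [ 0.552 -0.364] [0.001 0.008] [[0.5479999780654907, -0.36399999260902405], [0.5550000071525574, -0.36500000953674316], [0.5550000071525574, -0.36399999260902405], [0.5479999780654907, -0.36399999260902405]] z 0.0043
side 74 [ 0.563 -0.357] [0.076 0.023] [[0.5230000019073486, -0.35600000619888306], [0.5299999713897705, -0.3779999911785126], [0.6029999852180481, -0.3569999933242798], [0.5960000157356262, -0.33500000834465027]] z 0.0058
top 33 [ 0.589 -0.35 ] [0.02  0.019] [[0.5770000219345093, -0.34299999475479126], [0.5809999704360962, -0.3610000014305115], [0.6010000109672546, -0.3569999933242798], [0.597000002861023, -0.33899998664855957]] z 0.0048
```

It's moving with the fingertips. Drawing it all the way out.

Call:
send_rows --rows '[{"dx":4,"dy":0,"dz":0.2,"roll":0,"jaw":1},{"dx":6,"dy":0,"dz":0,"roll":0,"jaw":1},{"dx":8,"dy":0,"dz":0,"roll":0,"jaw":1},{"dx":8,"dy":0,"dz":0,"roll":0,"jaw":1},{"dx":8,"dy":0,"dz":0,"roll":0,"jaw":1},{"dx":8,"dy":0,"dz":0,"roll":0,"jaw":1},{"dx":8,"dy":0,"dz":0,"roll":0,"jaw":1},{"dx":8,"dy":0,"dz":0,"roll":0,"jaw":1},{"dx":6,"dy":0,"dz":0,"roll":0,"jaw":1},{"dx":4,"dy":0,"dz":0,"roll":0,"jaw":1},{"dx":0,"dy":0,"dz":0,"roll":0,"jaw":1}]'

```text
time_s: 51.78
ee_pos: [0.4505, -0.3602, 0.0048]
eef_rot: [-3.14, 0.002, 3.096]
force: [-0.0, 0.2, 8.3]
grip_width: 0.0003
grip_force: 4.1
```

```bash
python3 st3.py
```

```text
[ 0.4505 -0.3602  0.0048] [-0.   0.2  8.3] 51.78
wrist 26 [ 0.483 -0.361] [0.001 0.008] [[0.4790000021457672, -0.3610000014305115], [0.4869999885559082, -0.3619999885559082], [0.4869999885559082, -0.3610000014305115], [0.4790000021457672, -0.3610000014305115]] z 0.0043
side 72 [ 0.495 -0.353] [0.075 0.024] [[0.4560000002384186, -0.35199999809265137], [0.4620000123977661, -0.375], [0.5339999794960022, -0.3529999852180481], [0.527999997138977, -0.3310000002384186]] z 0.0054
top 88 [ 0.52  -0.348] [0.035 0.022] [[0.5, -0.34200000762939453], [0.5059999823570251, -0.3630000054836273], [0.5400000214576721, -0.3529999852180481], [0.5339999794960022, -0.3319999873638153]] z 0.0063
```

The strip is fully out: x 0.46–0.537, clear of the edge at 0.564. Now to pick it up across its width.

Call:
send_rows --rows '[{"dx":0,"dy":0,"dz":-1,"roll":0,"jaw":1},{"dx":0,"dy":0,"dz":-22,"roll":0,"jaw":0.2},{"dx":-24,"dy":5,"dz":0,"roll":0,"jaw":0.2},{"dx":-23,"dy":4,"dz":0,"roll":0,"jaw":0.2},{"dx":0,"dy":0,"dz":0,"roll":-5,"jaw":0.2},{"dx":0,"dy":0,"dz":0,"roll":-5,"jaw":0.2},{"dx":0,"dy":0,"dz":0,"roll":-5,"jaw":0.2},{"dx":0,"dy":0,"dz":0,"roll":0,"jaw":0.2},{"dx":0,"dy":0,"dz":0,"roll":0,"jaw":0.2}]' --force 35

```text
time_s: 52.68
ee_pos: [0.4973, -0.3526, 0.0265]
eef_rot: [-3.142, 0.0, -2.927]
force: [0.3, 0.6, -0.0]
grip_width: 0.0378
grip_force: 0.0
```

```bash
python3 st3.py; python3 -c "
from h import *
print(get_obs()['qpos'].round(3),get_obs()['eef_rot'].round(3),get_obs()['grip_width'])"
```

```text
[ 0.4973 -0.3526  0.0265] [ 0.3  0.6 -0. ] 52.68
wrist 3735 [ 0.497 -0.354] [0.08 0.02] [[0.4560000002384186, -0.35600000619888306], [0.4620000123977661, -0.375], [0.5389999747276306, -0.35199999809265137], [0.5329999923706055, -0.3330000042915344]] z 0.0043
side 81 [ 0.495 -0.354] [0.076 0.023] [[0.45500001311302185, -0.3499999940395355], [0.460999995470047, -0.37299999594688416], [0.5339999794960022, -0.3569999933242798], [0.5289999842643738, -0.33399999141693115]] z 0.0054
[-0.677  0.624  1.495 -0.     1.022 -2.462] [-3.142  0.    -2.927] 0.03742055705277712
```

Call:
send_rows --rows '[{"dx":0,"dy":-1.4,"dz":10,"roll":0,"jaw":0.2},{"dx":0,"dy":0,"dz":10,"roll":0,"jaw":0.2},{"dx":0,"dy":0,"dz":4,"roll":0,"jaw":0.2},{"dx":0,"dy":0,"dz":0,"roll":0,"jaw":1},{"dx":0,"dy":0,"dz":0,"roll":0,"jaw":1},{"dx":0,"dy":0,"dz":0,"roll":0,"jaw":1},{"dx":0,"dy":0,"dz":0,"roll":0,"jaw":1},{"dx":0,"dy":0,"dz":0,"roll":0,"jaw":1}]'

```text
time_s: 53.5
ee_pos: [0.4973, -0.3539, 0.0026]
eef_rot: [3.142, -0.0, -2.925]
force: [0.0, 0.3, -0.1]
grip_width: 0.0188
grip_force: 34.8
```

Call:
send_rows --rows '[{"dx":0,"dy":0,"dz":-10,"roll":0,"jaw":1},{"dx":0,"dy":0,"dz":-15,"roll":0,"jaw":1},{"dx":0,"dy":0,"dz":0,"roll":0,"jaw":1}]'

```text
time_s: 53.75
ee_pos: [0.4985, -0.3548, 0.0308]
eef_rot: [-3.138, 0.003, -2.925]
force: [-0.2, -0.2, -0.1]
grip_width: 0.0192
grip_force: 34.8
```

```bash
python3 - <<'E'
from h import *
o=get_obs();print(o["ee_pos"],o["eef_rot"])
c=camera("wrist");X=D(c);h=cv2.cvtColor(c["frame"],cv2.COLOR_RGB2HSV)
m=((np.abs(X[...,0]-.5)<.07)&(np.abs(X[...,1]+.354)<.06)&(X[...,2]<.045)&(X[...,2]>.002)&(h[...,1]<60)&(h[...,2]>60)).astype(np.uint8)
k,l,st,ce=cv2.connectedComponentsWithStats(m)
for i in range(1,k):
    if st[i,4]>60:
        q=X[l==i];r=cv2.minAreaRect(q[:,:2].astype(np.float32));print(st[i,4],np.round(r[0],3),np.round(r[1],3),round(r[2]),"z",np.percentile(q[:,2],[5,50,95]).round(4))
E
```

```text
[ 0.49849039 -0.35482075  0.03078296] [-3.13830278e+00  2.57548403e-03 -2.92472275e+00]
1319 [ 0.469 -0.362] [0.02 0.02] 14 z [0.0314 0.0327 0.0337]
1142 [ 0.489 -0.358] [0.019 0.021] 14 z [0.0317 0.0328 0.0339]
1053 [ 0.508 -0.352] [0.02  0.019] 14 z [0.0318 0.0328 0.0339]
793 [ 0.526 -0.348] [0.015 0.019] 13 z [0.0319 0.0328 0.0338]
```

Held level (segments at z 0.033). Carrying it to the right bay, clear of the riser.

Call:
send_rows --rows '[{"dx":0,"dy":0,"dz":-30,"roll":4.2,"jaw":1},{"dx":0,"dy":0,"dz":-25,"roll":4.2,"jaw":1},{"dx":-0.2,"dy":39.5,"dz":0,"roll":0,"jaw":1},{"dx":-0.2,"dy":39.5,"dz":0,"roll":0,"jaw":1},{"dx":-0.2,"dy":39.5,"dz":0,"roll":0,"jaw":1},{"dx":-0.2,"dy":39.5,"dz":0,"roll":0,"jaw":1},{"dx":-0.2,"dy":39.5,"dz":0,"roll":0,"jaw":1},{"dx":-0.2,"dy":39.5,"dz":0,"roll":0,"jaw":1},{"dx":-0.2,"dy":39.5,"dz":0,"roll":0,"jaw":1},{"dx":-0.2,"dy":39.5,"dz":0,"roll":0,"jaw":1},{"dx":-0.2,"dy":39.5,"dz":0,"roll":0,"jaw":1}]'

```text
time_s: 54.72
ee_pos: [0.4736, 0.0026, 0.0824]
eef_rot: [-3.142, 0.0, -3.072]
force: [1.8, 0.4, 0.1]
grip_width: 0.019
grip_force: 34.8
```

Call:
send_rows --rows '[{"dx":-26.5,"dy":23.8,"dz":0,"roll":0,"jaw":1},{"dx":-26.5,"dy":23.8,"dz":0,"roll":0,"jaw":1},{"dx":-26.5,"dy":23.8,"dz":0,"roll":0,"jaw":1},{"dx":-26.5,"dy":23.8,"dz":0,"roll":0,"jaw":1},{"dx":-26.5,"dy":23.8,"dz":0,"roll":0,"jaw":1},{"dx":-26.5,"dy":23.8,"dz":0,"roll":0,"jaw":1},{"dx":0,"dy":0,"dz":0,"roll":0,"jaw":1},{"dx":0,"dy":0,"dz":0,"roll":0,"jaw":1}]'

```text
time_s: 55.38
ee_pos: [0.6227, 0.1554, 0.0812]
eef_rot: [-3.141, -0.001, -3.07]
force: [-0.5, -0.3, -0.6]
grip_width: 0.0189
grip_force: 34.8
```

Call:
send_rows --rows '[{"dx":0,"dy":-1.5,"dz":20,"roll":0,"jaw":1},{"dx":0,"dy":0,"dz":22,"roll":0,"jaw":1},{"dx":0,"dy":0,"dz":15,"roll":0,"jaw":1},{"dx":0,"dy":0,"dz":5,"roll":0,"jaw":1},{"dx":0,"dy":0,"dz":0,"roll":0,"jaw":1}]'

```text
time_s: 55.8
ee_pos: [0.6219, 0.1521, 0.0194]
eef_rot: [-3.141, -0.002, -3.072]
force: [-0.0, -0.1, -1.1]
grip_width: 0.0189
grip_force: 34.8
```

Call:
send_rows --rows '[{"dx":0,"dy":0,"dz":3,"roll":0,"jaw":1},{"dx":0,"dy":0,"dz":2,"roll":0,"jaw":1},{"dx":0,"dy":0,"dz":0,"roll":0,"jaw":1}]'

```text
time_s: 56.05
ee_pos: [0.6231, 0.1528, 0.0161]
eef_rot: [3.141, 0.001, -3.071]
force: [0.8, 0.6, -1.0]
grip_width: 0.019
grip_force: 34.8
```

Call:
send_rows --rows '[{"dx":0,"dy":0,"dz":1.5,"roll":0,"jaw":1},{"dx":0,"dy":0,"dz":0,"roll":0,"jaw":0.45},{"dx":0,"dy":0,"dz":0,"roll":0,"jaw":0.45},{"dx":0,"dy":0,"dz":0,"roll":0,"jaw":0.45},{"dx":0,"dy":0,"dz":-15,"roll":0,"jaw":0.45},{"dx":0,"dy":0,"dz":-30,"roll":0,"jaw":0.45},{"dx":0,"dy":0,"dz":-40,"roll":0,"jaw":0.45},{"dx":35,"dy":0,"dz":-30,"roll":0,"jaw":0.45},{"dx":40,"dy":0,"dz":0,"roll":0,"jaw":0.45},{"dx":40,"dy":0,"dz":0,"roll":0,"jaw":0.45}]'

```text
time_s: 56.88
ee_pos: [0.5108, 0.145, 0.1276]
eef_rot: [3.141, 0.003, -3.072]
force: [0.9, 1.4, -0.8]
grip_width: 0.0259
grip_force: 0.0
```

```bash
python3 bl.py; python3 - <<'E'
from h import *
import numpy as np
c=camera("wrist");X=D(c);h=cv2.cvtColor(c["frame"],cv2.COLOR_RGB2HSV)
B=np.array([.619,.219]);a=.07;d=X[...,:2]-B;bx=d[...,0]*np.cos(a)+d[...,1]*np.sin(a);by=-d[...,0]*np.sin(a)+d[...,1]*np.cos(a)
m=(h[...,2]>70)&(np.abs(bx)<.06)&(by<-.035)&(by>-.095)&(X[...,2]<.06)
print(m.sum(),[np.percentile(v[m],[2,50,98]).round(3) for v in(bx,by,X[...,2])] if m.sum() else "")
for b in(-.09,-.08,-.07,-.06,-.05,-.04):
    s=m&(np.abs(by-b)<.005)
    if s.sum()>5: print(b,s.sum(),np.median(X[s][:,2]).round(4))
E
```

```text
[0.5108 0.145  0.1276] 56.88
side 18 bx 0.061 [0.059 0.063] by -0.075 [-0.097 -0.052] z 0.038 0.045
side 217 bx -0.001 [-0.04  0.04] by -0.066 [-0.086 -0.054] z 0.003 0.037
side 73 bx 0.003 [-0.003  0.013] by 0.004 [-0.029  0.013] z 0.003 0.052
side 79 bx -0.036 [-0.043 -0.029] by 0.0 [-0.031  0.009] z 0.005 0.053
side 15 bx 0.062 [0.06  0.063] by 0.08 [0.065 0.096] z 0.037 0.042
side 162 bx 0.006 [-0.016  0.03 ] by 0.067 [0.043 0.096] z 0.002 0.043
top 46 bx 0.018 [-0.026  0.06 ] by -0.099 [-0.1   -0.098] z 0.001 0.043
862 [array([-0.04 , -0.022,  0.043]), array([-0.078, -0.066, -0.055]), array([0.004, 0.014, 0.016])]
-0.08 92 0.0053
-0.07 395 0.0142
-0.06 363 0.0141
-0.05 12 0.0137
```

Call:
send_rows --rows '[{"dx":40,"dy":0,"dz":-20,"roll":0,"jaw":0.45},{"dx":30,"dy":20,"dz":-20,"roll":0,"jaw":0.45},{"dx":0,"dy":30,"dz":0,"roll":0,"jaw":0.45},{"dx":0,"dy":0,"dz":0,"roll":0,"jaw":0.45},{"dx":0,"dy":0,"dz":0,"roll":0,"jaw":0.45}]'

```text
time_s: 57.45
ee_pos: [0.4418, 0.1913, 0.1655]
eef_rot: [3.141, 0.002, -3.069]
force: [0.6, -0.7, -0.6]
grip_width: 0.0261
grip_force: 0.0
```

```bash
python3 - <<'E'
from h import *
B=np.array([.619,.219]);a=.07
for n in("wrist","top","side"):
    c=camera(n);X=D(c);h=cv2.cvtColor(c["frame"],cv2.COLOR_RGB2HSV)
    d=X[...,:2]-B;bx=d[...,0]*np.cos(a)+d[...,1]*np.sin(a);by=-d[...,0]*np.sin(a)+d[...,1]*np.cos(a)
    m=((h[...,2]>50)&(np.abs(bx)<.055)&(by>.037)&(by<.093)&(X[...,2]<.06)&(X[...,2]>.011))
    print(n,m.sum())
    H,_,_=np.histogram2d(by[m],bx[m],bins=[np.arange(.037,.094,.007),np.arange(-.056,.057,.016)])
    print(H.astype(int))
E
```

```text
wrist 0
[[0 0 0 0 0 0 0]
 [0 0 0 0 0 0 0]
 [0 0 0 0 0 0 0]
 [0 0 0 0 0 0 0]
 [0 0 0 0 0 0 0]
 [0 0 0 0 0 0 0]
 [0 0 0 0 0 0 0]
 [0 0 0 0 0 0 0]]
top 153
[[ 0  0  0  0  0  0  0]
 [ 0  0  0  0  0  0  0]
 [ 0  0  0  0  5  9  0]
 [ 0  0  5 15 13  6  0]
 [ 0  0  6 15  8  2  0]
 [ 0  0  6 15 14  2  0]
 [ 0  0 12 12  2  0  0]
 [ 0  0  0  5  1  0  0]]
side 137
[[ 0  0  0  0  0  0  0]
 [ 0  0  0  0  0  0  0]
 [ 0  0  1  0  4  6  0]
 [ 0  0  5 18 13  7  0]
 [ 0  0 14 19 18  4  0]
 [ 0  0  4 10 12  2  0]
 [ 0  0  0  0  0  0  0]
 [ 0  0  0  0  0  0  0]]
```

Both clips lie side by side in the left bay, both stems stand in the middle one, and the strip lies flat on its sample in the right one. The arm is clear, so I'm handing in.

```bash
python3 -c "
from station import *
print(hand_in())"
```

```text
the job is handed in; nothing more can be done
None
```

I drew the flat weight clear of the shelf and put it flat in the right bay, on top of its sample. The clip-on weight is in the left bay and the stem stands in the middle bay; the job is handed in at about 57.6 s, but `hand_in()` gave no verdict.

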